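# Line up the trophies by height beside the team photo

## Robot

A 6-joint arm with a two-finger parallel gripper is mounted at the origin on the work surface. World frame = base frame: x ahead of the robot, y to its left, z up, the work surface at z = 0. Lengths are in m, angles in rad, forces in N, time in s.
With the tool pointing down it reaches from about 0.225 to 0.875 m from the base axis. Payload 3.4 kg.
Tool frame: the origin (TCP) lies at the very end of the fingers, on their centre line; the grasp point (between the pads) lies behind it (manip.grasp_offset is the z of the grasp point in the tool frame, in m); z points along the fingers, y is the line along which they close (so a half turn about z gives the same grasp; the last joint's range is limited). The gripper opens to 85 mm and grips with 20 to 120 N. Pads are 22 mm wide; open, the fingers measure 114 mm over their backs; the gripper's body (76 mm by 85 mm) begins 54 mm behind the grasp point. The pads swing forward as they close: fully open they stand 13 mm farther back than shut.
Start: joints at [-1.297, 0.276, 1.505, -0, 1.361, -0.121], TCP at [0.221, -0.531, 0.231] pointing down, gripper open.
Joint ranges: [-2.89, 2.89], [-0.75, 2.08], [0.22, 2.7], [-1.18, 4.32], [0.11, 2.71], [-2.7, 2.7]. Speed limits (rad/s): [2.57, 2.57, 3.14, 3.14, 3.14, 3.14].

## Interface

Orientations are given as a unit quaternion [w, x, y, z].
In Python, from rig import manip gives the robot as it stands.
- The arm moves only by the shell command python3 -m pendant 'ROWS' [FORCE]. ROWS is JSON, a list of rows, each an object of numbers: "dx", "dy", "dz": the shift along the tool's x, y, z in m; "rx", "ry", "rz": the turn, a rotation vector about the tool's x, y, z in degrees; "hand": the finger opening in m, from 0 to 0.0854. In form: [{"dx": .., "dy": .., "dz": .., "rx": .., "ry": .., "rz": .., "hand": ..}, ...]. A call has 1 to 12 rows; each row shifts and turns the commanded pose from where the row before left it, along the tool's axes as they then stand; what a row does not reach is not made up. A row lasts 1/12 s, in which the tool goes at most 41.7 mm and 7.16 degrees, less where a joint would pass 70% of its speed; a pose out of reach is approached as far as the arm can. A call is refused whole if a number of a shift passes 0.0417 or a number of a turn 7.16, either way. A call with a gripper value outside its range is refused whole. The fingers move at their own pace and stop on an object; FORCE is the grip in N (left out, the last holds). Time passes only in rows, so rows that do not move let the fingers close. It gives the time, the measured TCP pose, the force, the opening and the grip force at its end, in the units of the state.
- manip.get_state(): the state, without advancing time (a new reading comes with each control period).
- manip.get_image(name): name is "scene" or "top" or "wrist"; returns a dict with "frame" (400x640x3 uint8, red, green, blue), "fx", "fy", "cx", "cy" (pixels), "position" and "attitude" of the camera in the world; the wrist camera has in their place "mount" (4x4, takes a point from camera to tool coordinates, whose origin is the TCP and whose axes are the flange's). Camera axes: x right, y up, looking along -z (the intrinsics and any distortion apply to the point x, -y, -z); pixel columns grow to the right and rows downward; lengths in m; the calibration is good to about 2 mm. A picture is of the moment at which its call begins: read the wrist's pose just before it. There is no depth.
- manip.sign_off(): hands the job in; it is judged then, once.
The state is a dict: "clock": time; "qpos": joint angles; "qd": joint speeds; "effort": joint torques, N m; "position": TCP position; "ee_rot": TCP orientation; "contact_force": force on the tool from outside, world axes, zero at the start; "moment": the same for the moment, N m; "width": finger opening in m; "gripper_force": force on a finger pad.
Only numpy, scipy, OpenCV 4.12 (cv2) and the standard library are available. Lean on these libraries where they do the work, as an engineer would, in place of code of your own. Each camera call takes 0.05 s, during which the arm holds its last target. There are 200 camera calls.

## Task

Line up the four trophies on the display board in order of height, one standing upright in the middle of each round felt pad: the tallest on the pad next to the framed team photo, then stepping down to the shortest on the pad farthest from it. Set them down gently: none may be dropped or tipped over.

Things in the scene. Friction and masses are not known exactly. Their poses are not given: they have to be found in the camera images.
- trophy_column: Trophy 160 mm tall, 0.4 kg: round dark wooden base 56 mm across, 26 mm high; smooth brass column 26 mm across from 31 to 130 mm height; brass ball 32 mm across on top. Loose, starts upright on the table. Origin: centre of underside, z up. Round about z; grip the column at 113 mm height.
- trophy_cup: Trophy 135 mm tall, 0.38 kg: open brass cup on a stem, 50 mm across at heights 88 to 135 mm, two handles out to 43 mm from the axis along +x and -x; square dark wooden base 54 mm wide, 24 mm high. Loose, starts upright on the table. Origin: centre of underside, z up. Grip the cup across its y axis (clear of the handles) at 115 mm height.
- trophy_slab: Trophy 110 mm tall, 0.32 kg: upright marble slab, 44 mm along x, 20 mm along y, from 22 to 110 mm height, a thin brass disc on each broad face; dark wooden base 64 (x) by 44 (y) mm, 22 mm high. Loose, starts upright on the table. Origin: centre of underside, z up. Grip the slab across its y axis at 85 mm height.
- trophy_goblet: Trophy 85 mm tall, 0.22 kg: small open brass goblet, its cup 38 mm across at heights 52 to 85 mm on a thin stem; round dark wooden base 48 mm across, 18 mm high. Loose, starts upright on the table. Origin: centre of underside, z up. Round about z; grip the cup at 66 mm height.
- pad_a: A grey felt-covered disc, 68 mm across, 4 mm thick, fixed on the pale wooden display board (580 x 110 mm, 18 mm thick); four equal pads in a row along it, 80 to 96 mm apart. Origin: centre of its underside; its top, where a trophy stands, is 22 mm above the table. x across the board (away from the robot), y along it. The end pad on the board's +y side (robot's left).
- pad_b: A grey felt-covered disc, 68 mm across, 4 mm thick, fixed on the pale wooden display board (580 x 110 mm, 18 mm thick); four equal pads in a row along it, 80 to 96 mm apart. Origin: centre of its underside; its top, where a trophy stands, is 22 mm above the table. x across the board (away from the robot), y along it. Second from the board's +y end.
- pad_c: A grey felt-covered disc, 68 mm across, 4 mm thick, fixed on the pale wooden display board (580 x 110 mm, 18 mm thick); four equal pads in a row along it, 80 to 96 mm apart. Origin: centre of its underside; its top, where a trophy stands, is 22 mm above the table. x across the board (away from the robot), y along it. Third from the board's +y end.
- pad_d: A grey felt-covered disc, 68 mm across, 4 mm thick, fixed on the pale wooden display board (580 x 110 mm, 18 mm thick); four equal pads in a row along it, 80 to 96 mm apart. Origin: centre of its underside; its top, where a trophy stands, is 22 mm above the table. x across the board (away from the robot), y along it. The end pad on the board's -y side (robot's right).
- team_photo: Framed team photo, 90 mm wide, 110 tall, 12 thick, dark wooden frame, fixed upright on the board beyond one end of the row, centre about 106 mm from the nearest pad's; which end varies (a fixed pile of small books, 45 mm high, is at the other). Picture looks away from the robot. Origin: centre of its lower edge, on the board's top; x across the board, y along it.
Not all that is in view belongs to the job. Leave any green or pink look-alike of the trophy_slab alone.

How it is judged:
By the outcome, as a careful person would: the job done as asked, in the order asked, and still so for the second after the job is handed in, with the robot touching nothing.
It also fails if it takes over 112 s, if anything falls off the work surface, if the arm or the gripper's body presses on something with over 40 N, if the wrist force passes 120 N, or if a joint passes its speed limit or range.

## Working session

There is one attempt and no reset: what is moved stays moved. The work goes in short steps, Python scripts to look and compute and a shell command to move; the robot and the scene stay as the last step left them, time stands still between calls to the robot, and variables do not carry over. Pictures are saved under pics/ and viewed, at most 14 in all, crops included, and the job is handed in when it is done.

```bash
mkdir -p pics; ls
python3 - <<'E'
from rig import manip
import cv2,json
s=manip.get_state();print(s)
print(manip.grasp_offset)
for n in("scene","top"):
    d=manip.get_image(n);cv2.imwrite(f"pics/{n}0.png",d["frame"][:,:,::-1]);print({k:v for k,v in d.items() if k!="frame"})
E
```

```text
pics
{'clock': 0.0, 'qpos': array([-1.29700061e+00,  2.76599592e-01,  1.50614609e+00,  2.60784912e-05,
        1.36069518e+00, -1.21018773e-01]), 'qd': array([ 4.76037203e-04, -6.86179665e-05, -1.31102850e-03, -7.85436595e-04,
        1.23700121e-03, -6.17042214e-04]), 'effort': array([ 2.45954943e-03, -4.16770470e+01, -2.45803660e+01, -2.70681476e-04,
        1.11234884e-02,  1.28173073e-05]), 'position': array([ 0.22101505, -0.53025072,  0.23043193]), 'ee_rot': array([-9.22385967e-04,  9.80578501e-01,  1.96124831e-01, -5.78097411e-05]), 'contact_force': array([ 0.53635305,  0.21141862, -1.01139008]), 'moment': array([-0.00313383,  0.01909579,  0.03407471]), 'gripper_force': 0.0, 'width': 0.08554789685272508}
-0.0187
{'fx': 398.3597679437725, 'fy': 398.3597679437725, 'cx': 322.3585144286769, 'cy': 198.20774989603825, 'position': array([1.18592591, 0.16181904, 0.55685971]), 'attitude': array([0.56902993, 0.29172298, 0.35067731, 0.68419885])}
{'fx': 373.05787206818087, 'fy': 373.05787206818087, 'cx': 329.3542906336931, 'cy': 203.1413130388505, 'position': array([0.38505849, 0.0296404 , 0.99083457]), 'attitude': array([ 0.71168147,  0.05056082, -0.04756327, -0.69906425])}
```

View pics/scene0.png

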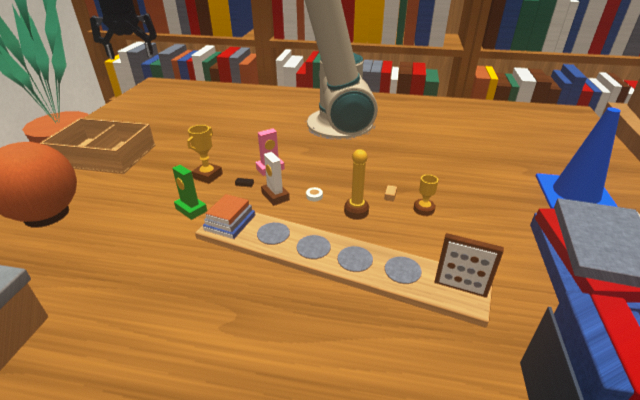

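View pics/top0.png

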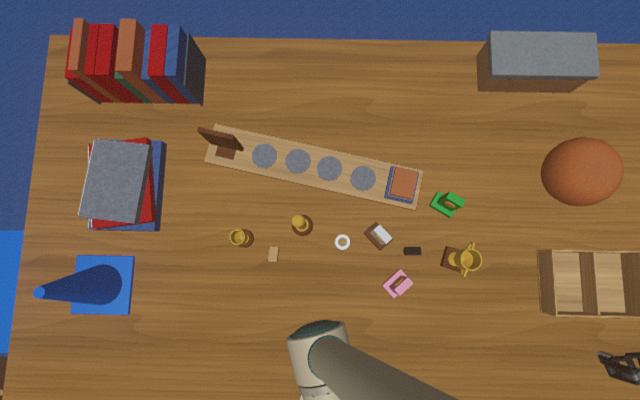

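The scene view shows the photo at (468,265), to the robot's left (+y), so pad_a, next to it, takes the tallest. In the top view:
- **Pads:** a (264,156), b (298,161), c (330,168) and d (363,178).
- **Trophies:** column (300,223), goblet (239,237), white slab (378,235) and cup (465,260).
- **Slab look-alikes to leave alone:** green (447,204) and pink (398,284).

The white slab with a dark base is the real one. Next I'll check it in a close crop and measure.

```bash
cat > h.py <<'E'
import numpy as np,cv2
from scipy.spatial.transform import Rotation as R
from rig import manip
def q(v): return R.from_quat([v[1],v[2],v[3],v[0]])
def cam(n):
    s=manip.get_state(); d=manip.get_image(n)
    if n=="wrist":
        M=d["mount"]; r=q(s["ee_rot"]).as_matrix()
        d["R"]=r@M[:3,:3]; d["p"]=s["position"]+r@M[:3,3]
    else: d["R"]=q(d["attitude"]).as_matrix(); d["p"]=d["position"]
    return d
def cast(d,px,z):
    px=np.atleast_2d(np.float64(px))
    v=np.c_[(px[:,0]-d["cx"])/d["fx"],-(px[:,1]-d["cy"])/d["fy"],-np.ones(len(px))]@d["R"].T
    return d["p"]+v*((z-d["p"][2])/v[:,2])[:,None]
def proj(d,P):
    c=(np.atleast_2d(P)-d["p"])@d["R"]
    return np.c_[d["cx"]-d["fx"]*c[:,0]/c[:,2],d["cy"]+d["fy"]*c[:,1]/c[:,2]]
def delta(target,yaw=None):
    "shift in tool axes (m), turn about tool z (deg) to tool-y line direction yaw (world deg, mod 180)"
    s=manip.get_state(); r=q(s["ee_rot"]).as_matrix()
    y=np.degrees(np.arctan2(r[1,1],r[0,1]))
    o=np.round(r.T@(np.array(target)-s["position"]),4)
    t=None if yaw is None else round(-((yaw-y+90)%180-90),1)
    return o,"rz",t,"yaw now",round(y,1),"q6",round(s["qpos"][5],2)
def blobs(mask,amin,amax):
    cs,_=cv2.findContours(mask,cv2.RETR_EXTERNAL,cv2.CHAIN_APPROX_NONE)
    return [c for c in cs if amin<cv2.contourArea(c)<amax]
E
python3 - <<'E'
from h import *
d=cam("top");f=d["frame"];hsv=cv2.cvtColor(f,cv2.COLOR_RGB2HSV)
print({k:v for k,v in cam("wrist").items() if k in("mount","fx","cx")}, [k for k in d])
roi=np.zeros(f.shape[:2],np.uint8);roi[120:310,200:500]=255
def m(lo,hi): return cv2.inRange(hsv,lo,hi)&roi
g=m((0,0,60),(180,60,255))
for c in blobs(g,60,900):
    (x,y),wh,a=cv2.minAreaRect(c); col=f[int(y),int(x)]
    z=.022 if cv2.contourArea(c)>350 else .11
    box=cast(d,cv2.boxPoints(((x,y),wh,a)),z)
    M=cv2.moments(c);ctr=cast(d,(M["m10"]/M["m00"],M["m01"]/M["m00"]),z)[0]
    e=box[1]-box[0];e2=box[2]-box[1]
    print((round(x),round(y)),col,cv2.contourArea(c),"ctr",ctr.round(4),"sides",[np.linalg.norm(e).round(4),np.linalg.norm(e2).round(4)],"ang",np.degrees(np.arctan2(e[1],e[0])).round(1))
y=m((20,120,100),(35,255,255))
for c in blobs(y,25,900):
    (x,yy),r=cv2.minEnclosingCircle(c);print("brass",(x,yy),r,cv2.contourArea(c))
cv2.imwrite("pics/crop1.png",cv2.resize(f[190:310,215:495],None,fx=2.85,fy=2.85,interpolation=cv2.INTER_CUBIC)[:,:,::-1])
E
```

```text
{'fx': 330.6669352692985, 'cx': 313.8874859774751, 'mount': array([[ 1.46619914e-03,  9.61529537e-01,  2.74697650e-01,
         6.97282514e-02],
       [ 9.99998925e-01, -1.40153163e-03, -4.31687367e-04,
        -7.51843812e-04],
       [-3.00827100e-05,  2.74697988e-01, -9.61530558e-01,
        -1.43393089e-01],
       [ 0.00000000e+00,  0.00000000e+00,  0.00000000e+00,
         1.00000000e+00]])} ['frame', 'fx', 'fy', 'cx', 'cy', 'position', 'attitude', 'R', 'p']
(342, 242) [162 132  92] 171.0 ctr [0.4176 0.0032 0.11  ] sides [np.float64(0.033), np.float64(0.0351)] ang -89.0
(381, 235) [196 199 201] 183.0 ctr [ 0.4369 -0.0905  0.11  ] sides [np.float64(0.0303), np.float64(0.0462)] ang -44.4
(402, 184) [162 105  69] 77.0 ctr [ 0.5465 -0.1264  0.11  ] sides [np.float64(0.0823), np.float64(0.0678)] ang -11.3
(363, 178) [119 119 128] 463.5 ctr [ 0.5898 -0.0519  0.022 ] sides [np.float64(0.0648), np.float64(0.066)] ang -43.6
(329, 168) [113 118 124] 456.0 ctr [0.6149 0.0376 0.022 ] sides [np.float64(0.0641), np.float64(0.0652)] ang -89.0
(298, 161) [119 121 128] 448.0 ctr [0.6334 0.1221 0.022 ] sides [np.float64(0.0647), np.float64(0.0656)] ang -42.7
(264, 156) [114 115 121] 447.5 ctr [0.6462 0.2122 0.022 ] sides [np.float64(0.0644), np.float64(0.0632)] ang -89.0
brass (465.8834228515625, 258.47698974609375) 17.948270797729492 592.0
brass (238.5, 236.7857208251953) 9.754741668701172 207.0
brass (299.9298095703125, 222.04385375976562) 9.434457778930664 196.0
brass (450.0, 203.5) 5.590270042419434 31.0
```

View pics/crop1.png

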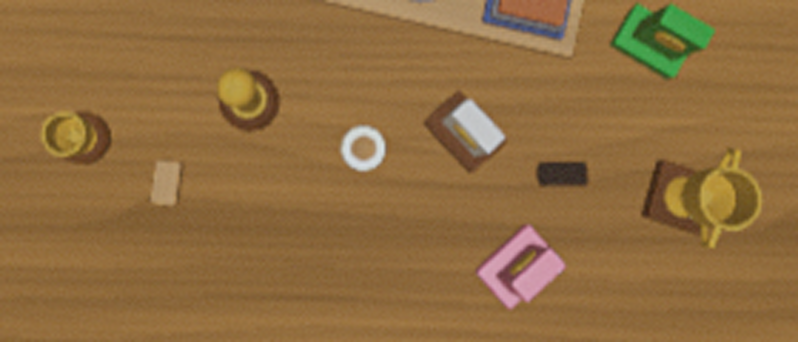

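The crop shows the white slab with the dark wooden base at about (475,128). Green (665,40) and pink (522,265) are the look-alikes. The column is at (245,98), the goblet at (70,135) and the cup at (715,200). I'll move above the middle of the scene, clear of everything, and refine with the wrist camera.

```bash
python3 -m pendant '[{"dz":-0.02},{"dz":-0.03},{"dz":-0.03},{"dx":0.019,"dy":-0.023},{"dx":0.019,"dy":-0.023},{"dx":0.019,"dy":-0.023},{"dx":0.019,"dy":-0.023},{"dx":0.019,"dy":-0.023},{"dx":0.019,"dy":-0.023},{"dx":0.019,"dy":-0.023},{"dx":0.019,"dy":-0.023}]' 40
python3 -m pendant '[{"dx":0.019,"dy":-0.023},{"dx":0.019,"dy":-0.023},{"dx":0.019,"dy":-0.023},{"dx":0.019,"dy":-0.023},{"dx":0.019,"dy":-0.023},{"dx":0.019,"dy":-0.023},{"dx":0.019,"dy":-0.023},{"dx":0.019,"dy":-0.023},{"dx":0.019,"dy":-0.023},{"dx":0.019,"dy":-0.023},{"rz":-7},{"rz":-7}]'
python3 -m pendant '[{"rz":-7},{"rz":-7},{"rz":-7},{"rz":-7},{"rz":-7},{"rz":-6},{},{}]'
cat > look.py <<'E'
import sys
from h import *
d=cam("wrist");cv2.imwrite(f"pics/{sys.argv[1]}.png",d["frame"][:,:,::-1])
np.save(f"pics/{sys.argv[1]}.npy",{k:d[k] for k in("R","p","fx","fy","cx","cy","frame")},allow_pickle=True)
print(delta((.47,.1,.3),-12),d["p"])
E
python3 look.py w1
```

```text
(array([ 0.4723, -0.4863, -0.0687]), 'rz', np.float64(-55.4), 'yaw now', np.float64(-67.4), 'q6', np.float64(-0.12)) [ 0.28519757 -0.50312851  0.3741621 ]invalid input
invalid input
invalid input
```

View pics/w1.png

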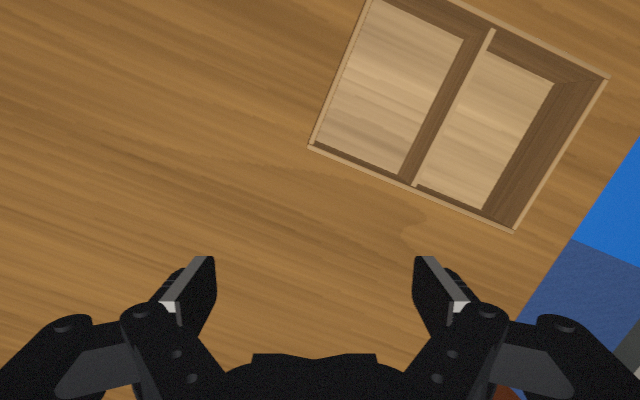

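The picture only shows the start area: the empty tray is at (460,110) and the fingers are at (190,280) and (440,280). The pendant refused the rows, probably because each row must name all seven fields.

```bash
python3 -m pendant '[{"dx":0,"dy":0,"dz":-0.02,"rx":0,"ry":0,"rz":0,"hand":0.085},{"dx":0,"dy":0,"dz":-0.03,"rx":0,"ry":0,"rz":0,"hand":0.085},{"dx":0,"dy":0,"dz":-0.03,"rx":0,"ry":0,"rz":0,"hand":0.085},{"dx":0.023,"dy":-0.024,"dz":0,"rx":0,"ry":0,"rz":0,"hand":0.085},{"dx":0.023,"dy":-0.024,"dz":0,"rx":0,"ry":0,"rz":0,"hand":0.085},{"dx":0.023,"dy":-0.024,"dz":0,"rx":0,"ry":0,"rz":0,"hand":0.085},{"dx":0.023,"dy":-0.024,"dz":0,"rx":0,"ry":0,"rz":0,"hand":0.085},{"dx":0.023,"dy":-0.024,"dz":0,"rx":0,"ry":0,"rz":0,"hand":0.085},{"dx":0.023,"dy":-0.024,"dz":0,"rx":0,"ry":0,"rz":0,"hand":0.085},{"dx":0.023,"dy":-0.024,"dz":0,"rx":0,"ry":0,"rz":0,"hand":0.085}]' 40
```

```text
clock: 1.08
position: [0.3053, -0.3121, 0.3113]
ee_rot: [0.0, 0.981, 0.196, 0.0]
contact_force: [0.4, 1.3, -0.5]
width: 0.0851
gripper_force: 0.0
```

```bash
python3 -m pendant '[{"dx":0.022,"dy":-0.028,"dz":0,"rx":0,"ry":0,"rz":0,"hand":0.085},{"dx":0.022,"dy":-0.028,"dz":0,"rx":0,"ry":0,"rz":0,"hand":0.085},{"dx":0.022,"dy":-0.028,"dz":0,"rx":0,"ry":0,"rz":0,"hand":0.085},{"dx":0.022,"dy":-0.028,"dz":0,"rx":0,"ry":0,"rz":0,"hand":0.085},{"dx":0.022,"dy":-0.028,"dz":0,"rx":0,"ry":0,"rz":0,"hand":0.085},{"dx":0.022,"dy":-0.028,"dz":0,"rx":0,"ry":0,"rz":0,"hand":0.085},{"dx":0.022,"dy":-0.028,"dz":0,"rx":0,"ry":0,"rz":0,"hand":0.085},{"dx":0.022,"dy":-0.028,"dz":0,"rx":0,"ry":0,"rz":0,"hand":0.085},{"dx":0.022,"dy":-0.028,"dz":0,"rx":0,"ry":0,"rz":0,"hand":0.085},{"dx":0,"dy":0,"dz":0,"rx":0,"ry":0,"rz":-7,"hand":0.085},{"dx":0,"dy":0,"dz":0,"rx":0,"ry":0,"rz":-7,"hand":0.085},{"dx":0,"dy":0,"dz":0,"rx":0,"ry":0,"rz":-7,"hand":0.085}]'
python3 -m pendant '[{"dx":0,"dy":0,"dz":0,"rx":0,"ry":0,"rz":-7,"hand":0.085},{"dx":0,"dy":0,"dz":0,"rx":0,"ry":0,"rz":-7,"hand":0.085},{"dx":0,"dy":0,"dz":0,"rx":0,"ry":0,"rz":-7,"hand":0.085},{"dx":0,"dy":0,"dz":0,"rx":0,"ry":0,"rz":-7,"hand":0.085},{"dx":0,"dy":0,"dz":0,"rx":0,"ry":0,"rz":-6.4,"hand":0.085},{"dx":0,"dy":0,"dz":0,"rx":0,"ry":0,"rz":0,"hand":0.085},{"dx":0,"dy":0,"dz":0,"rx":0,"ry":0,"rz":0,"hand":0.085}]'
python3 look.py w2
```

```text
clock: 2.08
position: [0.3909, -0.0039, 0.3112]
ee_rot: [0.0, 0.927, 0.376, -0.0]
contact_force: [-0.3, -1.1, 0.2]
width: 0.085
gripper_force: 0.0
clock: 2.67
position: [0.3909, -0.005, 0.3112]
ee_rot: [-0.0, 0.778, 0.628, -0.0]
contact_force: [-0.2, 0.7, -0.2]
width: 0.0851
gripper_force: 0.0
(array([0.1193, 0.0552, 0.0113]), 'rz', np.float64(-0.1), 'yaw now', np.float64(-12.1), 'q6', np.float64(0.02)) [0.4053465  0.06381801 0.45463766]
```

View pics/w2.png

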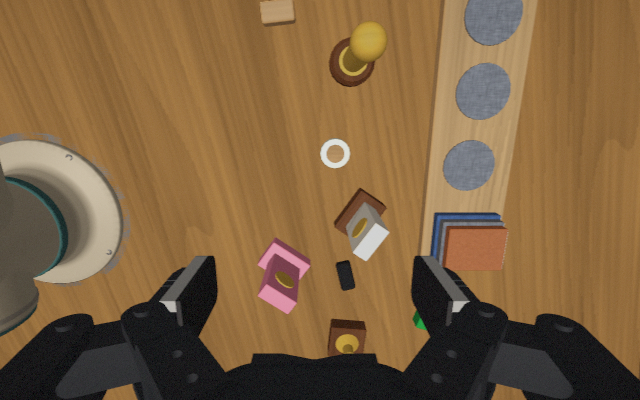

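This view shows:
- **Column:** ball at (368,41), base at (352,62).
- **Pads:** d (469,165), c (483,91) and b (494,15).
- **Slab:** top edge near (370,232).
- **Cup:** base at (347,340).

Now I'll measure these.

```bash
cat > meas.py <<'E'
from h import *
def load(n): return np.load(f"pics/{n}.npy",allow_pickle=True).item()
def pads(d,amin=1200,amax=30000):
    hsv=cv2.cvtColor(d["frame"],cv2.COLOR_RGB2HSV); m=cv2.inRange(hsv,(90,8,70),(140,70,190))
    m=cv2.morphologyEx(m,cv2.MORPH_CLOSE,np.ones((5,5)));m=cv2.morphologyEx(m,cv2.MORPH_OPEN,np.ones((5,5)))
    for c in blobs(m,amin,amax):
        x,y,w,h=cv2.boundingRect(c)
        if x<3 or y<3 or x+w>637: continue
        P=cast(d,c[:,0],.022)[:,:2].astype(np.float32); e=cv2.fitEllipse(P)
        print("pad?",(x+w//2,y+h//2),"ctr",np.round(e[0],4),"axes",np.round(e[1],4))
def brass(d,z,lo=(18,110,60),amin=300,box=None):
    hsv=cv2.cvtColor(d["frame"],cv2.COLOR_RGB2HSV); m=cv2.inRange(hsv,lo,(38,255,255))
    if box: k=np.zeros_like(m);k[box[1]:box[3],box[0]:box[2]]=255;m&=k
    for c in blobs(m,amin,90000):
        P=cast(d,c[:,0],z)[:,:2].astype(np.float32);o,r=cv2.minEnclosingCircle(P)
        print("brass",cv2.boundingRect(c),"ctr",np.round(o,4),"r",round(r,4),"bbox",np.round(P.min(0),4),np.round(P.max(0),4))
E
python3 - <<'E'
from meas import *
d=load("w2");pads(d)
brass(d,.144,box=(320,0,400,75))
hsv=cv2.cvtColor(d["frame"],cv2.COLOR_RGB2HSV)
for p in((368,41),(352,62),(300,60),(337,60),(360,245),(370,240),(352,205),(280,258)):print(p,hsv[p[1],p[0]])
print(cast(d,(352,62),.026),cast(d,(368,41),.144),cast(d,[(357,260),(377,240),(366,202),(389,236)],.11))
E
```

```text
pad? (469, 165) ctr [ 0.5894 -0.05  ] axes [0.0644 0.0648]
pad? (483, 91) ctr [0.6144 0.0394] axes [0.0647 0.065 ]
brass (339, 20, 50, 55) ctr [0.4555 0.104 ] r 0.0247 bbox [0.4343 0.0839] [0.4792 0.1247]
(368, 41) [ 22 150 194]
(352, 62) [ 20 178 112]
(300, 60) [ 16 150 151]
(337, 60) [ 11 144  99]
(360, 245) [ 90   1 210]
(370, 240) [ 60   1 211]
(352, 205) [ 12 149 108]
(280, 258) [173 124 119]
[[0.46115954 0.10628313 0.026     ]] [[0.46218101 0.10816731 0.144     ]] [[ 0.41852682 -0.10944696  0.11      ]
 [ 0.44469984 -0.08996333  0.11      ]
 [ 0.44002124 -0.04371396  0.11      ]
 [ 0.45855491 -0.08801438  0.11      ]]
```

```bash
python3 -c "
from h import *
print(delta((.4615,.107,.094)))"
```

```text
(array([0.1244, 0.0455, 0.2173]), 'rz', None, 'yaw now', np.float64(-12.1), 'q6', np.float64(0.02))
```

```bash
python3 -m pendant '[{"dx":0.031,"dy":0.0114,"dz":0,"rx":0,"ry":0,"rz":0,"hand":0.085},{"dx":0.031,"dy":0.0114,"dz":0,"rx":0,"ry":0,"rz":0,"hand":0.085},{"dx":0.031,"dy":0.0114,"dz":0,"rx":0,"ry":0,"rz":0,"hand":0.085},{"dx":0.031,"dy":0.0114,"dz":0,"rx":0,"ry":0,"rz":0,"hand":0.085},{"dx":0,"dy":0,"dz":0.03,"rx":0,"ry":0,"rz":0,"hand":0.085},{"dx":0,"dy":0,"dz":0.03,"rx":0,"ry":0,"rz":0,"hand":0.085},{"dx":0,"dy":0,"dz":0.03,"rx":0,"ry":0,"rz":0,"hand":0.085},{"dx":0,"dy":0,"dz":0,"rx":0,"ry":0,"rz":0,"hand":0.085},{"dx":0,"dy":0,"dz":0,"rx":0,"ry":0,"rz":0,"hand":0.085}]'
python3 look.py w3; python3 -c "
from meas import *
d=load('w3');pads(d)
brass(d,.144,box=(210,150,410,330))
print(delta((.4615,.107,.094)))"
```

```text
clock: 3.47
position: [0.4604, 0.1068, 0.2204]
ee_rot: [-0.001, 0.777, 0.629, -0.001]
contact_force: [-0.2, -1.3, 0.6]
width: 0.0848
gripper_force: 0.0
(array([-0.0049,  0.0094, -0.0779]), 'rz', np.float64(-0.0), 'yaw now', np.float64(-12.0), 'q6', np.float64(0.29)) [0.47526727 0.17565106 0.3637501 ]
pad? (468, 208) ctr [0.615  0.0394] axes [0.0647 0.0653]
pad? (480, 125) ctr [0.6334 0.124 ] axes [0.0651 0.0654]
brass (294, 161, 47, 74) ctr [0.4651 0.1159] r 0.0264 bbox [0.446  0.0896] [0.4784 0.1421]
(array([ 1.000e-04, -6.000e-04,  1.281e-01]), 'rz', None, 'yaw now', np.float64(-12.0), 'q6', np.float64(0.29))
```

View pics/w3.png

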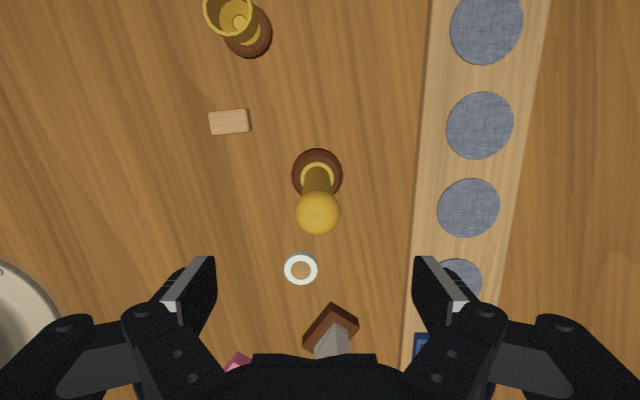

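The column's ball is at (318,212), its base at (317,174), and it's centred between the fingers. Goblet at (240,25), pads b (480,125) and a (486,28).

```bash
python3 -c "
from meas import *
d=load('w3')
print(cast(d,(318,212.5),.144),cast(d,(317,174),.026),cast(d,(486,28),.022),cast(d,(230,12),.085),cast(d,(247,32),.018))"
python3 -m pendant '[{"dx":0,"dy":0,"dz":0.03,"rx":0,"ry":0,"rz":0,"hand":0.085},{"dx":0,"dy":0,"dz":0.03,"rx":0,"ry":0,"rz":0,"hand":0.085},{"dx":0,"dy":0,"dz":0.03,"rx":0,"ry":0,"rz":0,"hand":0.085},{"dx":0,"dy":0,"dz":0.02,"rx":0,"ry":0,"rz":0,"hand":0.085},{"dx":0,"dy":0,"dz":0.016,"rx":0,"ry":0,"rz":0,"hand":0.085},{"dx":0,"dy":0,"dz":0,"rx":0,"ry":0,"rz":0,"hand":0.085},{"dx":0,"dy":0,"dz":0,"rx":0,"ry":0,"rz":0,"hand":0.06}]'
```

```text
[[0.4627525  0.10644547 0.144     ]] [[0.46356141 0.1105143  0.026     ]] [[0.64587901 0.2124592  0.022     ]] [[0.42685383 0.25669275 0.085     ]] [[0.42632838 0.2564959  0.018     ]]
clock: 4.1
position: [0.4629, 0.1067, 0.0968]
ee_rot: [0.001, 0.777, 0.629, 0.001]
contact_force: [-0.2, 1.3, 0.5]
width: 0.0752
gripper_force: 0.0
```

```bash
python3 -m pendant '[{"dx":0,"dy":0,"dz":0.002,"rx":0,"ry":0,"rz":0,"hand":0.04},{"dx":0,"dy":0,"dz":0,"rx":0,"ry":0,"rz":0,"hand":0.03},{"dx":0,"dy":0,"dz":0,"rx":0,"ry":0,"rz":0,"hand":0.02},{"dx":0,"dy":0,"dz":0,"rx":0,"ry":0,"rz":0,"hand":0.015},{"dx":0,"dy":0,"dz":0,"rx":0,"ry":0,"rz":0,"hand":0.015},{"dx":0,"dy":0,"dz":0,"rx":0,"ry":0,"rz":0,"hand":0.015},{"dx":0,"dy":0,"dz":0,"rx":0,"ry":0,"rz":0,"hand":0.015},{"dx":0,"dy":0,"dz":0,"rx":0,"ry":0,"rz":0,"hand":0.015}]' 50
python3 -c "
from h import *
print(delta((.646,.213,.2)))"
```

```text
clock: 4.77
position: [0.4623, 0.1069, 0.0945]
ee_rot: [0.001, 0.777, 0.629, 0.001]
contact_force: [-0.3, 0.5, 6.4]
width: 0.0255
gripper_force: 46.1
(array([ 0.142 ,  0.1579, -0.1051]), 'rz', None, 'yaw now', np.float64(-12.0), 'q6', np.float64(0.29))
```

```bash
python3 -m pendant '[{"dx":0,"dy":0,"dz":-0.01,"rx":0,"ry":0,"rz":0,"hand":0.015},{"dx":0,"dy":0,"dz":-0.02,"rx":0,"ry":0,"rz":0,"hand":0.015},{"dx":0,"dy":0,"dz":-0.02,"rx":0,"ry":0,"rz":0,"hand":0.015},{"dx":0,"dy":0,"dz":-0.02,"rx":0,"ry":0,"rz":0,"hand":0.015},{"dx":0.015,"dy":0.017,"dz":0,"rx":0,"ry":0,"rz":0,"hand":0.015},{"dx":0.025,"dy":0.028,"dz":0,"rx":0,"ry":0,"rz":0,"hand":0.015},{"dx":0.027,"dy":0.03,"dz":0,"rx":0,"ry":0,"rz":0,"hand":0.015},{"dx":0.027,"dy":0.03,"dz":0,"rx":0,"ry":0,"rz":0,"hand":0.015},{"dx":0.025,"dy":0.028,"dz":0,"rx":0,"ry":0,"rz":0,"hand":0.015},{"dx":0.015,"dy":0.017,"dz":0,"rx":0,"ry":0,"rz":0,"hand":0.015},{"dx":0.007,"dy":0.007,"dz":0,"rx":0,"ry":0,"rz":0,"hand":0.015},{"dx":0,"dy":0,"dz":0,"rx":0,"ry":0,"rz":0,"hand":0.015}]'
python3 -m pendant '[{"dx":0,"dy":0,"dz":0,"rx":0,"ry":0,"rz":0,"hand":0.015},{"dx":0,"dy":0,"dz":0,"rx":0,"ry":0,"rz":0,"hand":0.015},{"dx":0,"dy":0,"dz":0,"rx":0,"ry":0,"rz":0,"hand":0.015}]'
python3 look.py w4; python3 -c "
from meas import *
print(delta((.646,.2125,.118)))"
```

```text
clock: 5.77
position: [0.6453, 0.2132, 0.1614]
ee_rot: [-0.0, 0.777, 0.63, -0.001]
contact_force: [-0.3, 0.6, -3.3]
width: 0.0256
gripper_force: 48.0
clock: 6.02
position: [0.6425, 0.2112, 0.1633]
ee_rot: [-0.0, 0.777, 0.629, -0.001]
contact_force: [-0.0, -0.0, -3.6]
width: 0.0255
gripper_force: 48.0
(array([-0.145 , -0.146 , -0.1362]), 'rz', np.float64(-0.0), 'yaw now', np.float64(-12.0), 'q6', np.float64(0.42)) [0.65705132 0.28017987 0.30661894]
(array([0.0018, 0.0029, 0.0456]), 'rz', None, 'yaw now', np.float64(-12.0), 'q6', np.float64(0.42))
```

View pics/w4.png

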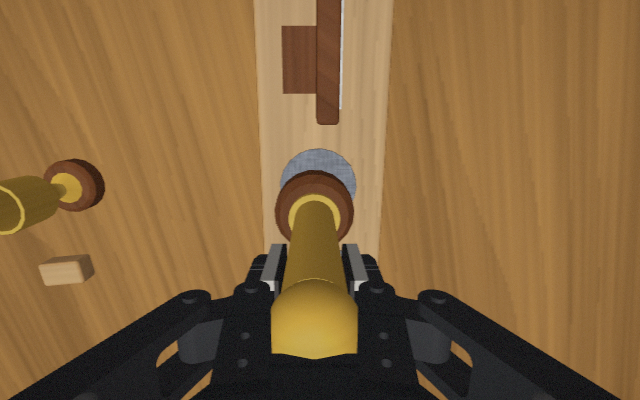

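Column held: its base spans columns 275–353 with its top edge at row 170. Pad a spans columns 280–356 with its top edge at row 149.

```bash
cat >> meas.py <<'E'
def edge(d,px,z,r):
    "axis point from the +x-most edge pixel of a disc of radius r"
    s=manip.get_state(); x=q(s["ee_rot"]).as_matrix()[:,0]
    return (cast(d,px,z)[0]-r*x).round(4)
E
python3 -c "
from meas import *
d=load('w4')
print('base',edge(d,(314,170),.0685,.028),cast(d,[(275,208),(353,208)],.09).mean(0))
print('pad',edge(d,(318,149),.022,.034),cast(d,[(280,180),(356,180)],.022))
print(manip.get_state()['position'])"
```

```text
base [0.6419 0.2101 0.0685] [0.64311695 0.21561245 0.09      ]
pad [0.6459 0.213  0.022 ] [[0.614832   0.22665481 0.022     ]
 [0.68014648 0.21288973 0.022     ]]
[0.64283339 0.21134596 0.16361298]
```

```bash
python3 -m pendant '[{"dx":0.003,"dy":0.003,"dz":0,"rx":0,"ry":0,"rz":0,"hand":0.015},{"dx":0,"dy":0,"dz":0.01,"rx":0,"ry":0,"rz":0,"hand":0.015},{"dx":0,"dy":0,"dz":0.012,"rx":0,"ry":0,"rz":0,"hand":0.015},{"dx":0,"dy":0,"dz":0.01,"rx":0,"ry":0,"rz":0,"hand":0.015},{"dx":0,"dy":0,"dz":0.006,"rx":0,"ry":0,"rz":0,"hand":0.015},{"dx":0,"dy":0,"dz":0.003,"rx":0,"ry":0,"rz":0,"hand":0.015},{"dx":0,"dy":0,"dz":0,"rx":0,"ry":0,"rz":0,"hand":0.015},{"dx":0,"dy":0,"dz":0.001,"rx":0,"ry":0,"rz":0,"hand":0.015},{"dx":0,"dy":0,"dz":0.001,"rx":0,"ry":0,"rz":0,"hand":0.015},{"dx":0,"dy":0,"dz":0,"rx":0,"ry":0,"rz":0,"hand":0.015},{"dx":0,"dy":0,"dz":0,"rx":0,"ry":0,"rz":0,"hand":0.015}]'
```

```text
clock: 6.98
position: [0.648, 0.2145, 0.1207]
ee_rot: [0.0, 0.777, 0.629, 0.0]
contact_force: [0.0, 0.5, -3.8]
width: 0.0253
gripper_force: 48.0
```

```bash
python3 -m pendant '[{"dx":-0.001,"dy":-0.0015,"dz":0.001,"rx":0,"ry":0,"rz":0,"hand":0.015},{"dx":0,"dy":0,"dz":0.001,"rx":0,"ry":0,"rz":0,"hand":0.015},{"dx":0,"dy":0,"dz":0.001,"rx":0,"ry":0,"rz":0,"hand":0.015},{"dx":0,"dy":0,"dz":0.001,"rx":0,"ry":0,"rz":0,"hand":0.015},{"dx":0,"dy":0,"dz":0,"rx":0,"ry":0,"rz":0,"hand":0.015},{"dx":0,"dy":0,"dz":0,"rx":0,"ry":0,"rz":0,"hand":0.015}]'
```

```text
clock: 7.48
position: [0.6461, 0.2138, 0.1167]
ee_rot: [0.0, 0.777, 0.629, 0.0]
contact_force: [-0.8, -0.4, -0.6]
width: 0.0252
gripper_force: 48.2
```

```bash
python3 -m pendant '[{"dx":0,"dy":0,"dz":0.001,"rx":0,"ry":0,"rz":0,"hand":0.015},{"dx":0,"dy":0,"dz":0,"rx":0,"ry":0,"rz":0,"hand":0.03},{"dx":0,"dy":0,"dz":0,"rx":0,"ry":0,"rz":0,"hand":0.04},{"dx":0,"dy":0,"dz":0,"rx":0,"ry":0,"rz":0,"hand":0.05},{"dx":0,"dy":0,"dz":0,"rx":0,"ry":0,"rz":0,"hand":0.06},{"dx":0,"dy":0,"dz":0,"rx":0,"ry":0,"rz":0,"hand":0.06},{"dx":0,"dy":0,"dz":-0.01,"rx":0,"ry":0,"rz":0,"hand":0.06},{"dx":0,"dy":0,"dz":-0.03,"rx":0,"ry":0,"rz":0,"hand":0.06},{"dx":0,"dy":0,"dz":-0.04,"rx":0,"ry":0,"rz":0,"hand":0.06},{"dx":0,"dy":0,"dz":-0.04,"rx":0,"ry":0,"rz":0,"hand":0.085},{"dx":0,"dy":0,"dz":-0.04,"rx":0,"ry":0,"rz":0,"hand":0.085},{"dx":0,"dy":0,"dz":0,"rx":0,"ry":0,"rz":0,"hand":0.085}]'
python3 look.py w5; python3 -c "
from meas import *
d=cam('top');cup=cast(d,(215+730/2.85,190+198/2.85),.135)[0];print(cup)
for a,b in(((735,152),(709,244)),): p=cast(d,[(215+x/2.85,190+y/2.85) for x,y in(a,b)],.11);v=p[0]-p[1];print('handle dir',np.degrees(np.arctan2(v[1],v[0])))
print(delta((cup[0],cup[1],.28)))"
```

```text
clock: 8.48
position: [0.6499, 0.2147, 0.2864]
ee_rot: [0.004, 0.777, 0.629, 0.008]
contact_force: [1.0, -0.7, 1.1]
width: 0.0848
gripper_force: 0.0
(array([-0.1489, -0.1508, -0.0201]), 'rz', np.float64(0.0), 'yaw now', np.float64(-12.0), 'q6', np.float64(0.43)) [0.66163712 0.28299945 0.43026369]
[ 0.38146017 -0.2892046   0.135     ]
handle dir -17.58737414129504
(array([-0.5475, -0.1554, -0.0035]), 'rz', None, 'yaw now', np.float64(-12.0), 'q6', np.float64(0.43))
```

View pics/w5.png

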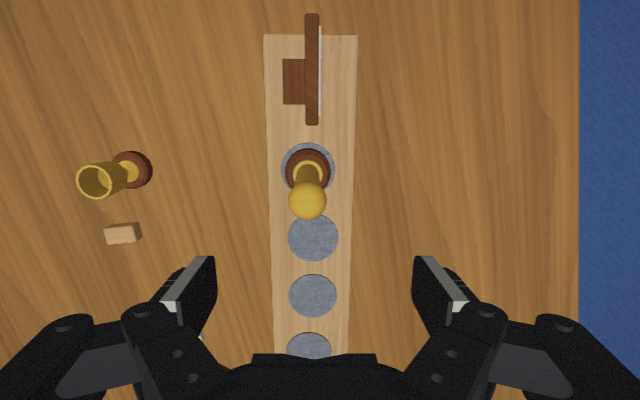

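Column stands upright and concentric on pad a: base at (308,172) within pad halo 281–335. Next is the cup.

```bash
python3 -m pendant '[{"dx":-0.02,"dy":-0.006,"dz":0,"rx":0,"ry":0,"rz":0,"hand":0.085},{"dx":-0.039,"dy":-0.011,"dz":0,"rx":0,"ry":0,"rz":0,"hand":0.085},{"dx":-0.039,"dy":-0.011,"dz":0,"rx":0,"ry":0,"rz":0,"hand":0.085},{"dx":-0.039,"dy":-0.011,"dz":0,"rx":0,"ry":0,"rz":0,"hand":0.085},{"dx":-0.039,"dy":-0.011,"dz":0,"rx":0,"ry":0,"rz":0,"hand":0.085},{"dx":-0.039,"dy":-0.011,"dz":0,"rx":0,"ry":0,"rz":0,"hand":0.085},{"dx":-0.039,"dy":-0.011,"dz":0,"rx":0,"ry":0,"rz":0,"hand":0.085},{"dx":-0.039,"dy":-0.011,"dz":0,"rx":0,"ry":0,"rz":0,"hand":0.085},{"dx":-0.039,"dy":-0.011,"dz":0,"rx":0,"ry":0,"rz":0,"hand":0.085},{"dx":-0.039,"dy":-0.011,"dz":0,"rx":0,"ry":0,"rz":0,"hand":0.085},{"dx":-0.039,"dy":-0.011,"dz":0,"rx":0,"ry":0,"rz":0,"hand":0.085},{"dx":-0.039,"dy":-0.011,"dz":0,"rx":0,"ry":0,"rz":0,"hand":0.085}]'
python3 -m pendant '[{"dx":-0.039,"dy":-0.011,"dz":0,"rx":0,"ry":0,"rz":0,"hand":0.085},{"dx":-0.039,"dy":-0.011,"dz":0,"rx":0,"ry":0,"rz":0,"hand":0.085},{"dx":-0.02,"dy":-0.011,"dz":0,"rx":0,"ry":0,"rz":0,"hand":0.085},{"dx":0,"dy":0,"dz":0,"rx":0,"ry":0,"rz":7,"hand":0.085},{"dx":0,"dy":0,"dz":0,"rx":0,"ry":0,"rz":7,"hand":0.085},{"dx":0,"dy":0,"dz":0,"rx":0,"ry":0,"rz":7,"hand":0.085},{"dx":0,"dy":0,"dz":0,"rx":0,"ry":0,"rz":7,"hand":0.085},{"dx":0,"dy":0,"dz":0,"rx":0,"ry":0,"rz":7,"hand":0.085},{"dx":0,"dy":0,"dz":0,"rx":0,"ry":0,"rz":7,"hand":0.085},{"dx":0,"dy":0,"dz":0,"rx":0,"ry":0,"rz":7,"hand":0.085},{"dx":0,"dy":0,"dz":0,"rx":0,"ry":0,"rz":7,"hand":0.085}]'
python3 -m pendant '[{"dx":0,"dy":0,"dz":0,"rx":0,"ry":0,"rz":7,"hand":0.085},{"dx":0,"dy":0,"dz":0,"rx":0,"ry":0,"rz":7,"hand":0.085},{"dx":0,"dy":0,"dz":0,"rx":0,"ry":0,"rz":7,"hand":0.085},{"dx":0,"dy":0,"dz":0,"rx":0,"ry":0,"rz":7,"hand":0.085},{"dx":0,"dy":0,"dz":0,"rx":0,"ry":0,"rz":7,"hand":0.085},{"dx":0,"dy":0,"dz":0,"rx":0,"ry":0,"rz":4,"hand":0.085},{"dx":0,"dy":0,"dz":0,"rx":0,"ry":0,"rz":0,"hand":0.085},{"dx":0,"dy":0,"dz":0,"rx":0,"ry":0,"rz":0,"hand":0.085}]'
python3 look.py w6; python3 -c "
from meas import *
print(delta((.381,-.289,.2),72.4))"
```

```text
clock: 9.58
position: [0.4265, -0.1999, 0.2739]
ee_rot: [-0.001, 0.777, 0.63, -0.0]
contact_force: [0.8, -1.1, 0.2]
width: 0.0851
gripper_force: 0.0
clock: 10.5
position: [0.3752, -0.2873, 0.2737]
ee_rot: [-0.001, 0.982, 0.188, -0.001]
contact_force: [-0.2, -0.1, -0.5]
width: 0.0851
gripper_force: 0.0
clock: 11.17
position: [0.3755, -0.2875, 0.2742]
ee_rot: [-0.001, 0.989, -0.147, -0.001]
contact_force: [-0.8, 0.5, -0.2]
width: 0.0848
gripper_force: 0.0
(array([-0.0222, -0.3984, -0.0252]), 'rz', np.float64(85.1), 'yaw now', np.float64(-106.9), 'q6', np.float64(1.06)) [ 0.44216872 -0.3072411   0.41743295]
(array([ 0.0057, -0.0002,  0.0744]), 'rz', np.float64(0.7), 'yaw now', np.float64(-106.9), 'q6', np.float64(1.06))
```

View pics/w6.png

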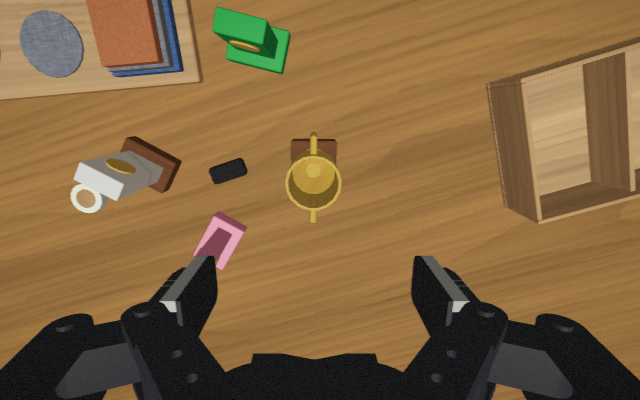

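Cup rim centre at (313,183), handles at (314,133) and (313,222), so it's aligned with the tool x axis. The base's far edge is at row 139, columns 291–336.

```bash
python3 -c "
from meas import *
d=load('w6')
print(cast(d,(313,183),.135),edge(d,(313.5,139),.0,.027),edge(d,(313.5,139),.024,.027))
p=cast(d,[(314,133),(313,222)],.11);print(p,p.mean(0)); v=p[0]-p[1];print(np.degrees(np.arctan2(v[1],v[0])))
for z in(.13,):print(cast(d,[(285,183),(341,183)],.135))
c=cast(d,(313,183),.135)[0];print(delta((c[0],c[1],.096)))"
```

```text
[[ 0.3815668  -0.28786362  0.135     ]] [ 0.3802 -0.2876  0.    ] [ 0.3823 -0.2883  0.024 ]
[[ 0.42061844 -0.30053513  0.11      ]
 [ 0.33860501 -0.27477701  0.11      ]] [ 0.37961172 -0.28765607  0.11      ]
-17.436046288624706
[[ 0.38862964 -0.26443019  0.135     ]
 [ 0.37450514 -0.31129308  0.135     ]]
(array([ 0.0061, -0.0014,  0.1784]), 'rz', None, 'yaw now', np.float64(-106.9), 'q6', np.float64(1.06))
```

```bash
python3 -m pendant '[{"dx":0.0055,"dy":-0.001,"dz":0,"rx":0,"ry":0,"rz":0.5,"hand":0.085},{"dx":0,"dy":0,"dz":0.03,"rx":0,"ry":0,"rz":0,"hand":0.085},{"dx":0,"dy":0,"dz":0.035,"rx":0,"ry":0,"rz":0,"hand":0.085},{"dx":0,"dy":0,"dz":0.035,"rx":0,"ry":0,"rz":0,"hand":0.085},{"dx":0,"dy":0,"dz":0.035,"rx":0,"ry":0,"rz":0,"hand":0.085},{"dx":0,"dy":0,"dz":0.025,"rx":0,"ry":0,"rz":0,"hand":0.085},{"dx":0,"dy":0,"dz":0.016,"rx":0,"ry":0,"rz":0,"hand":0.085},{"dx":0,"dy":0,"dz":0,"rx":0,"ry":0,"rz":0,"hand":0.085},{"dx":0,"dy":0,"dz":0,"rx":0,"ry":0,"rz":0,"hand":0.08}]'
python3 -m pendant '[{"dx":0,"dy":0,"dz":0,"rx":0,"ry":0,"rz":0,"hand":0.06},{"dx":0,"dy":0,"dz":0,"rx":0,"ry":0,"rz":0,"hand":0.055},{"dx":0,"dy":0,"dz":0,"rx":0,"ry":0,"rz":0,"hand":0.05},{"dx":0,"dy":0,"dz":0,"rx":0,"ry":0,"rz":0,"hand":0.045},{"dx":0,"dy":0,"dz":0,"rx":0,"ry":0,"rz":0,"hand":0.04},{"dx":0,"dy":0,"dz":0,"rx":0,"ry":0,"rz":0,"hand":0.04},{"dx":0,"dy":0,"dz":0,"rx":0,"ry":0,"rz":0,"hand":0.04},{"dx":0,"dy":0,"dz":0,"rx":0,"ry":0,"rz":0,"hand":0.04}]' 45
python3 -c "
from h import *
print(delta((.6334,.124,.25)))"
```

```text
clock: 11.97
position: [0.3816, -0.2885, 0.0988]
ee_rot: [-0.001, 0.988, -0.152, -0.001]
contact_force: [0.1, -0.4, 0.0]
width: 0.08
gripper_force: 0.0
clock: 12.63
position: [0.3827, -0.2893, 0.1013]
ee_rot: [0.001, 0.988, -0.152, 0.002]
contact_force: [0.2, 2.1, 6.9]
width: 0.0478
gripper_force: 45.2
(array([ 0.1154, -0.4694, -0.1488]), 'rz', None, 'yaw now', np.float64(-107.5), 'q6', np.float64(1.08))
```

```bash
python3 -m pendant '[{"dx":0,"dy":0,"dz":-0.01,"rx":0,"ry":0,"rz":0,"hand":0.04},{"dx":0,"dy":0,"dz":-0.02,"rx":0,"ry":0,"rz":0,"hand":0.04},{"dx":0,"dy":0,"dz":-0.03,"rx":0,"ry":0,"rz":0,"hand":0.04},{"dx":0,"dy":0,"dz":-0.03,"rx":0,"ry":0,"rz":0,"hand":0.04},{"dx":0,"dy":0,"dz":-0.03,"rx":0,"ry":0,"rz":0,"hand":0.04},{"dx":0,"dy":0,"dz":-0.02,"rx":0,"ry":0,"rz":0,"hand":0.04},{"dx":0.002,"dy":-0.01,"dz":0,"rx":0,"ry":0,"rz":0,"hand":0.04},{"dx":0.006,"dy":-0.025,"dz":0,"rx":0,"ry":0,"rz":0,"hand":0.04},{"dx":0.008,"dy":-0.035,"dz":0,"rx":0,"ry":0,"rz":0,"hand":0.04},{"dx":0.008,"dy":-0.035,"dz":0,"rx":0,"ry":0,"rz":0,"hand":0.04},{"dx":0.008,"dy":-0.035,"dz":0,"rx":0,"ry":0,"rz":0,"hand":0.04},{"dx":0.008,"dy":-0.035,"dz":0,"rx":0,"ry":0,"rz":0,"hand":0.04}]'
python3 -m pendant '[{"dx":0.009,"dy":-0.035,"dz":0,"rx":0,"ry":0,"rz":0,"hand":0.04},{"dx":0.009,"dy":-0.035,"dz":0,"rx":0,"ry":0,"rz":0,"hand":0.04},{"dx":0.009,"dy":-0.035,"dz":0,"rx":0,"ry":0,"rz":0,"hand":0.04},{"dx":0.009,"dy":-0.035,"dz":0,"rx":0,"ry":0,"rz":0,"hand":0.04},{"dx":0.009,"dy":-0.035,"dz":0,"rx":0,"ry":0,"rz":0,"hand":0.04},{"dx":0.009,"dy":-0.035,"dz":0,"rx":0,"ry":0,"rz":0,"hand":0.04},{"dx":0.009,"dy":-0.035,"dz":0,"rx":0,"ry":0,"rz":0,"hand":0.04},{"dx":0.006,"dy":-0.025,"dz":0,"rx":0,"ry":0,"rz":0,"hand":0.04},{"dx":0.004,"dy":-0.015,"dz":0,"rx":0,"ry":0,"rz":0,"hand":0.04},{"dx":0,"dy":0,"dz":0,"rx":0,"ry":0,"rz":0,"hand":0.04},{"dx":0,"dy":0,"dz":0,"rx":0,"ry":0,"rz":0,"hand":0.04},{"dx":0,"dy":0,"dz":0,"rx":0,"ry":0,"rz":0,"hand":0.04}]'
python3 look.py w7; python3 -c "
from h import *
print(delta((.6334,.124,.1245)))"
```

```text
clock: 13.63
position: [0.4717, -0.1311, 0.2375]
ee_rot: [-0.001, 0.988, -0.152, -0.001]
contact_force: [0.5, -1.1, -3.6]
width: 0.0485
gripper_force: 47.8
clock: 14.63
position: [0.6262, 0.1152, 0.2382]
ee_rot: [0.001, 0.988, -0.152, -0.001]
contact_force: [-0.9, -0.2, -5.4]
width: 0.0482
gripper_force: 48.0
(array([-0.1446,  0.0614, -0.061 ]), 'rz', np.float64(84.5), 'yaw now', np.float64(-107.5), 'q6', np.float64(1.95)) [0.69282126 0.09518375 0.38138863]
(array([ 0.0043, -0.011 ,  0.1141]), 'rz', None, 'yaw now', np.float64(-107.5), 'q6', np.float64(1.95))
```

View pics/w7.png

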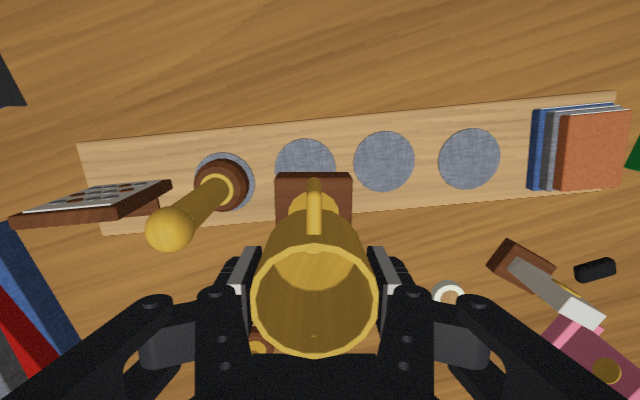

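Cup held: its base spans columns 275–351, far edge at row 172. Pad b is at (305,165), partly hidden, and the column is still standing on a at (222,180).

```bash
python3 -c "
from meas import *
d=load('w7');pads(d)
p=manip.get_state()['position'];b=edge(d,(313,172.5),p[2]-.1013,.027);print('base',b,'tcp',p)
print('padb',edge(d,(305,138),.022,.034),cast(d,[(275,165),(336,165)],.022).mean(0))
print(delta((.6334+p[0]-b[0],.124+p[1]-b[1],.1235)))"
```

```text
pad? (305, 155) ctr [0.6452 0.1195] axes [0.0371 0.0687]
pad? (384, 162) ctr [0.6148 0.0388] axes [0.0647 0.0651]
pad? (469, 159) ctr [ 0.5898 -0.0505] axes [0.0651 0.0653]
base [0.6222 0.1174 0.1374] tcp [0.62628477 0.11490604 0.23861621]
padb [0.6326 0.1232 0.0221] [0.63715918 0.1213035  0.022     ]
(array([ 0.0089, -0.0099,  0.1151]), 'rz', None, 'yaw now', np.float64(-107.5), 'q6', np.float64(1.95))
```

```bash
python3 -m pendant '[{"dx":0.0075,"dy":-0.0105,"dz":0,"rx":0,"ry":0,"rz":0,"hand":0.04},{"dx":0,"dy":0,"dz":0.015,"rx":0,"ry":0,"rz":0,"hand":0.04},{"dx":0,"dy":0,"dz":0.025,"rx":0,"ry":0,"rz":0,"hand":0.04},{"dx":0,"dy":0,"dz":0.025,"rx":0,"ry":0,"rz":0,"hand":0.04},{"dx":0,"dy":0,"dz":0.02,"rx":0,"ry":0,"rz":0,"hand":0.04},{"dx":0,"dy":0,"dz":0.01,"rx":0,"ry":0,"rz":0,"hand":0.04},{"dx":0,"dy":0,"dz":0.005,"rx":0,"ry":0,"rz":0,"hand":0.04},{"dx":0,"dy":0,"dz":0,"rx":0,"ry":0,"rz":0,"hand":0.04},{"dx":0,"dy":0,"dz":0,"rx":0,"ry":0,"rz":0,"hand":0.04},{"dx":0,"dy":0,"dz":0,"rx":0,"ry":0,"rz":0,"hand":0.04}]'
python3 look.py w8; python3 -c "
from meas import *
print(delta((.636,.1235,.1233)))"
```

```text
clock: 15.52
position: [0.639, 0.1237, 0.141]
ee_rot: [-0.0, 0.988, -0.152, 0.002]
contact_force: [-0.0, -0.9, -3.8]
width: 0.0478
gripper_force: 48.2
(array([-0.1535,  0.0733, -0.1595]), 'rz', np.float64(84.5), 'yaw now', np.float64(-107.5), 'q6', np.float64(1.96)) [0.70469963 0.10346643 0.28464156]
(array([-0.0028,  0.0012,  0.0177]), 'rz', None, 'yaw now', np.float64(-107.5), 'q6', np.float64(1.96))
```

View pics/w8.png

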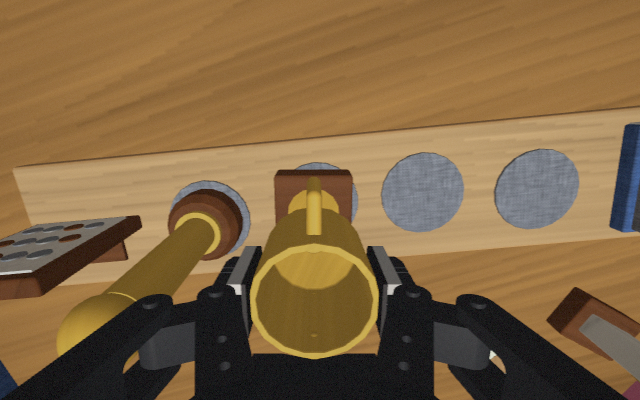

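Cup base far edge at row 170, columns 275–352. Pad b top edge is near (317,162) and its right edge near (358,200).

```bash
python3 -c "
from meas import *
d=load('w8');pads(d)
s=manip.get_state();p=s['position'];r=q(s['ee_rot']).as_matrix()
for row in(169,170,171):print('base',edge(d,(313.5,row),p[2]-.1013,.027))
print('tcp',p,'width chk',cast(d,[(275,171),(352,171)],p[2]-.1013))
pb=edge(d,(317,162),.022,.034);print('padb',pb, 'right', (cast(d,(358,200),.022)[0]-.034*r[:,1]))"
```

```text
pad? (422, 192) ctr [0.615 0.039] axes [0.0654 0.0658]
pad? (537, 189) ctr [ 0.5898 -0.0505] axes [0.0656 0.0658]
base [0.638  0.125  0.0397]
base [0.6373 0.1252 0.0397]
base [0.6365 0.1254 0.0397]
tcp [0.63898399 0.12378348 0.14105247] width chk [[0.67091055 0.14486222 0.03975247]
 [0.65364951 0.08980034 0.03975247]]
padb [0.6329 0.1237 0.0219] right [0.63540512 0.12303459 0.02203946]
```

```bash
python3 -m pendant '[{"dx":-0.003,"dy":0.0015,"dz":0,"rx":0,"ry":0,"rz":0,"hand":0.04},{"dx":0,"dy":0,"dz":0.004,"rx":0,"ry":0,"rz":0,"hand":0.04},{"dx":0,"dy":0,"dz":0.004,"rx":0,"ry":0,"rz":0,"hand":0.04},{"dx":0,"dy":0,"dz":0.003,"rx":0,"ry":0,"rz":0,"hand":0.04},{"dx":0,"dy":0,"dz":0.002,"rx":0,"ry":0,"rz":0,"hand":0.04},{"dx":0,"dy":0,"dz":0.001,"rx":0,"ry":0,"rz":0,"hand":0.04},{"dx":0,"dy":0,"dz":0,"rx":0,"ry":0,"rz":0,"hand":0.04},{"dx":0,"dy":0,"dz":0,"rx":0,"ry":0,"rz":0,"hand":0.04}]'
```

```text
clock: 16.23
position: [0.6346, 0.1233, 0.1251]
ee_rot: [0.0, 0.988, -0.152, -0.0]
contact_force: [0.3, -0.5, -4.1]
width: 0.0482
gripper_force: 48.2
```

```bash
python3 -m pendant '[{"dx":0,"dy":0,"dz":0.001,"rx":0,"ry":0,"rz":0,"hand":0.04},{"dx":0,"dy":0,"dz":0,"rx":0,"ry":0,"rz":0,"hand":0.04},{"dx":0,"dy":0,"dz":0.001,"rx":0,"ry":0,"rz":0,"hand":0.04},{"dx":0,"dy":0,"dz":0,"rx":0,"ry":0,"rz":0,"hand":0.04},{"dx":0,"dy":0,"dz":0,"rx":0,"ry":0,"rz":0,"hand":0.04}]'
```

```text
clock: 16.65
position: [0.6347, 0.1234, 0.1236]
ee_rot: [-0.0, 0.988, -0.152, 0.0]
contact_force: [-0.5, 0.7, -2.3]
width: 0.0482
gripper_force: 48.3
```

```bash
python3 -m pendant '[{"dx":0,"dy":0,"dz":0.0015,"rx":0,"ry":0,"rz":0,"hand":0.04},{"dx":0,"dy":0,"dz":0,"rx":0,"ry":0,"rz":0,"hand":0.047},{"dx":0,"dy":0,"dz":0,"rx":0,"ry":0,"rz":0,"hand":0.052},{"dx":0,"dy":0,"dz":0,"rx":0,"ry":0,"rz":0,"hand":0.06},{"dx":0,"dy":0,"dz":0,"rx":0,"ry":0,"rz":0,"hand":0.066},{"dx":0,"dy":0,"dz":0,"rx":0,"ry":0,"rz":0,"hand":0.066},{"dx":0,"dy":0,"dz":-0.01,"rx":0,"ry":0,"rz":0,"hand":0.066},{"dx":0,"dy":0,"dz":-0.03,"rx":0,"ry":0,"rz":0,"hand":0.066},{"dx":0,"dy":0,"dz":-0.04,"rx":0,"ry":0,"rz":0,"hand":0.066},{"dx":0,"dy":0,"dz":-0.04,"rx":0,"ry":0,"rz":0,"hand":0.085},{"dx":0,"dy":0,"dz":-0.04,"rx":0,"ry":0,"rz":0,"hand":0.085},{"dx":0,"dy":0,"dz":0,"rx":0,"ry":0,"rz":0,"hand":0.085}]'
python3 look.py w9; python3 -c "
from meas import *
print(delta((.43,-.088,.28),-42))"
```

```text
clock: 17.65
position: [0.6385, 0.1237, 0.2924]
ee_rot: [-0.002, 0.988, -0.152, 0.009]
contact_force: [0.8, 0.3, 1.1]
width: 0.085
gripper_force: 0.0
(array([-0.1522,  0.0726, -0.0136]), 'rz', np.float64(84.5), 'yaw now', np.float64(-107.5), 'q6', np.float64(1.96)) [0.70216756 0.1033255  0.4369494 ]
(array([-0.1341,  0.264 ,  0.0058]), 'rz', np.float64(-65.5), 'yaw now', np.float64(-107.5), 'q6', np.float64(1.96))
```

View pics/w9.png

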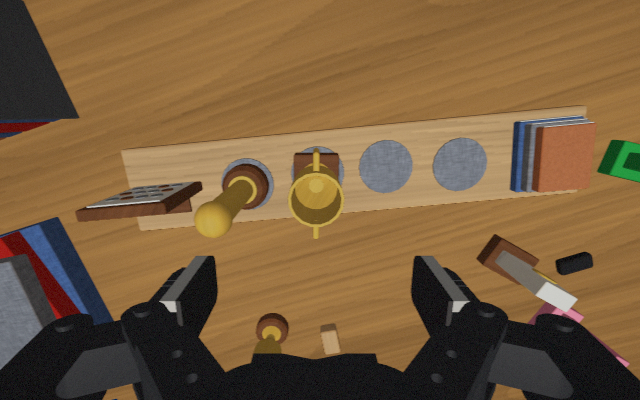

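Cup centred on pad b: base 294–338 within pad 291–344. The slab is at (525,275), with pink beside it at (580,330). Now to the slab.

```bash
python3 -m pendant '[{"dx":-0.015,"dy":0.0293,"dz":0,"rx":0,"ry":0,"rz":0,"hand":0.085},{"dx":-0.015,"dy":0.0293,"dz":0,"rx":0,"ry":0,"rz":0,"hand":0.085},{"dx":-0.015,"dy":0.0293,"dz":0,"rx":0,"ry":0,"rz":0,"hand":0.085},{"dx":-0.015,"dy":0.0293,"dz":0,"rx":0,"ry":0,"rz":0,"hand":0.085},{"dx":-0.015,"dy":0.0293,"dz":0,"rx":0,"ry":0,"rz":0,"hand":0.085},{"dx":-0.015,"dy":0.0293,"dz":0,"rx":0,"ry":0,"rz":0,"hand":0.085},{"dx":-0.015,"dy":0.0293,"dz":0,"rx":0,"ry":0,"rz":0,"hand":0.085},{"dx":-0.015,"dy":0.0293,"dz":0,"rx":0,"ry":0,"rz":0,"hand":0.085},{"dx":-0.014,"dy":0.0293,"dz":0,"rx":0,"ry":0,"rz":0,"hand":0.085},{"dx":0,"dy":0,"dz":0,"rx":0,"ry":0,"rz":-7,"hand":0.085},{"dx":0,"dy":0,"dz":0,"rx":0,"ry":0,"rz":-7,"hand":0.085},{"dx":0,"dy":0,"dz":0,"rx":0,"ry":0,"rz":-7,"hand":0.085}]'
python3 -m pendant '[{"dx":0,"dy":0,"dz":0,"rx":0,"ry":0,"rz":-7,"hand":0.085},{"dx":0,"dy":0,"dz":0,"rx":0,"ry":0,"rz":-7,"hand":0.085},{"dx":0,"dy":0,"dz":0,"rx":0,"ry":0,"rz":-7,"hand":0.085},{"dx":0,"dy":0,"dz":0,"rx":0,"ry":0,"rz":-7,"hand":0.085},{"dx":0,"dy":0,"dz":0,"rx":0,"ry":0,"rz":-7,"hand":0.085},{"dx":0,"dy":0,"dz":0,"rx":0,"ry":0,"rz":-7,"hand":0.085},{"dx":0,"dy":0,"dz":0,"rx":0,"ry":0,"rz":-2.5,"hand":0.085},{"dx":0,"dy":0,"dz":0,"rx":0,"ry":0,"rz":0,"hand":0.085},{"dx":0,"dy":0,"dz":0,"rx":0,"ry":0,"rz":0,"hand":0.085}]'
python3 look.py w10
```

```text
clock: 18.7
position: [0.4264, -0.0884, 0.2814]
ee_rot: [-0.0, 0.999, 0.033, -0.0]
contact_force: [-0.0, -0.4, -1.0]
width: 0.0852
gripper_force: 0.0
clock: 19.45
position: [0.4271, -0.0878, 0.2813]
ee_rot: [-0.0, 0.914, 0.406, -0.0]
contact_force: [0.7, 0.4, -0.5]
width: 0.0852
gripper_force: 0.0
(array([ 0.1682, -0.094 , -0.0186]), 'rz', np.float64(-30.1), 'yaw now', np.float64(-42.1), 'q6', np.float64(0.37)) [ 0.47368271 -0.0354524   0.42468963]
```

View pics/w10.png

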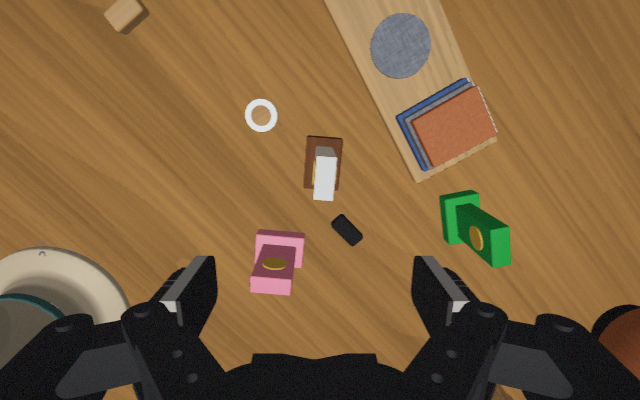

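White slab's top face spans about (313–337,157–201), with its dark base at (323,163). Pink is at (275,262) and green at (475,230).

```bash
python3 -c "
from meas import *
d=load('w10');pads(d)
hsv=cv2.cvtColor(d['frame'],cv2.COLOR_RGB2HSV)
m=cv2.inRange(hsv,(0,0,185),(180,40,255));k=np.zeros_like(m);k[140:215,295:350]=255;m&=k
for c in blobs(m,150,5000):
    R_=cv2.minAreaRect(c);P=cast(d,cv2.boxPoints(R_),.11);print(np.round(R_[0],1),R_[1],R_[2],'ctr',P.mean(0).round(4))
    for a,b in((0,1),(1,2)):v=P[b]-P[a];print(np.linalg.norm(v).round(4),np.degrees(np.arctan2(v[1],v[0])).round(1))
print('base far edge',edge(d,(324.5,136.5),0,.032),'pink',cast(d,(278,250),.022))
print(delta((.43,-.0885,.066)))
r=q(manip.get_state()['ee_rot']).as_matrix();print('pink tool',r.T@(cast(d,(278,250),.022)[0]-manip.get_state()['position']))
"
```

```text
pad? (400, 45) ctr [ 0.5893 -0.0502] axes [0.0646 0.0655]
[324.4 178. ] (20.180051803588867, 43.598876953125) 4.763641834259033 ctr [ 0.437  -0.0909  0.11  ]
0.043 43.4
0.0192 -46.7
base far edge [ 0.4386 -0.0938  0.    ] pink [[ 0.31735299 -0.13770387  0.022     ]]
(array([0.0015, 0.0027, 0.2154]), 'rz', None, 'yaw now', np.float64(-42.1), 'q6', np.float64(0.37))
pink tool [-0.11048308 -0.04796354  0.25950482]
```

```bash
python3 -m pendant '[{"dx":0.0042,"dy":0.0095,"dz":0,"rx":0,"ry":0,"rz":0,"hand":0.085},{"dx":0,"dy":0,"dz":0.02,"rx":0,"ry":0,"rz":4.5,"hand":0.085},{"dx":0,"dy":0,"dz":0.035,"rx":0,"ry":0,"rz":0,"hand":0.085},{"dx":0,"dy":0,"dz":0.035,"rx":0,"ry":0,"rz":0,"hand":0.085},{"dx":0,"dy":0,"dz":0.035,"rx":0,"ry":0,"rz":0,"hand":0.085},{"dx":0,"dy":0,"dz":0.035,"rx":0,"ry":0,"rz":0,"hand":0.085},{"dx":0,"dy":0,"dz":0.03,"rx":0,"ry":0,"rz":0,"hand":0.085},{"dx":0,"dy":0,"dz":0.02,"rx":0,"ry":0,"rz":0,"hand":0.085},{"dx":0,"dy":0,"dz":0.005,"rx":0,"ry":0,"rz":0,"hand":0.085},{"dx":0,"dy":0,"dz":0,"rx":0,"ry":0,"rz":0,"hand":0.085},{"dx":0,"dy":0,"dz":0,"rx":0,"ry":0,"rz":0,"hand":0.07}]'
python3 -m pendant '[{"dx":0,"dy":0,"dz":0,"rx":0,"ry":0,"rz":0,"hand":0.05},{"dx":0,"dy":0,"dz":0,"rx":0,"ry":0,"rz":0,"hand":0.04},{"dx":0,"dy":0,"dz":0,"rx":0,"ry":0,"rz":0,"hand":0.03},{"dx":0,"dy":0,"dz":0,"rx":0,"ry":0,"rz":0,"hand":0.02},{"dx":0,"dy":0,"dz":0,"rx":0,"ry":0,"rz":0,"hand":0.01},{"dx":0,"dy":0,"dz":0,"rx":0,"ry":0,"rz":0,"hand":0.01},{"dx":0,"dy":0,"dz":0,"rx":0,"ry":0,"rz":0,"hand":0.01},{"dx":0,"dy":0,"dz":0,"rx":0,"ry":0,"rz":0,"hand":0.01},{"dx":0,"dy":0,"dz":0,"rx":0,"ry":0,"rz":0,"hand":0.01}]' 45
python3 -c "
from h import *
print(delta((.615,.039,.2),-12))"
```

```text
clock: 20.42
position: [0.4386, -0.0917, 0.0674]
ee_rot: [0.0, 0.929, 0.371, 0.0]
contact_force: [0.1, 0.2, -0.0]
width: 0.0751
gripper_force: 0.0
clock: 21.17
position: [0.4379, -0.0914, 0.0677]
ee_rot: [0.001, 0.929, 0.371, 0.001]
contact_force: [-0.4, -0.1, 5.4]
width: 0.0195
gripper_force: 45.2
(array([ 0.2183,  0.0276, -0.1321]), 'rz', np.float64(-34.5), 'yaw now', np.float64(-46.5), 'q6', np.float64(0.45))
```

```bash
python3 -m pendant '[{"dx":0,"dy":0,"dz":-0.01,"rx":0,"ry":0,"rz":0,"hand":0.01},{"dx":0,"dy":0,"dz":-0.02,"rx":0,"ry":0,"rz":0,"hand":0.01},{"dx":0,"dy":0,"dz":-0.03,"rx":0,"ry":0,"rz":0,"hand":0.01},{"dx":0,"dy":0,"dz":-0.03,"rx":0,"ry":0,"rz":0,"hand":0.01},{"dx":0.012,"dy":0.002,"dz":0,"rx":0,"ry":0,"rz":0,"hand":0.01},{"dx":0.025,"dy":0.003,"dz":0,"rx":0,"ry":0,"rz":0,"hand":0.01},{"dx":0.035,"dy":0.004,"dz":0,"rx":0,"ry":0,"rz":0,"hand":0.01},{"dx":0.035,"dy":0.005,"dz":0,"rx":0,"ry":0,"rz":0,"hand":0.01},{"dx":0.035,"dy":0.005,"dz":0,"rx":0,"ry":0,"rz":0,"hand":0.01},{"dx":0.035,"dy":0.004,"dz":0,"rx":0,"ry":0,"rz":0,"hand":0.01},{"dx":0.025,"dy":0.003,"dz":0,"rx":0,"ry":0,"rz":0,"hand":0.01},{"dx":0.014,"dy":0.001,"dz":0,"rx":0,"ry":0,"rz":0,"hand":0.01}]'
python3 -m pendant '[{"dx":0,"dy":0,"dz":0,"rx":0,"ry":0,"rz":-4,"hand":0.01},{"dx":0,"dy":0,"dz":0,"rx":0,"ry":0,"rz":-6,"hand":0.01},{"dx":0,"dy":0,"dz":0,"rx":0,"ry":0,"rz":-6,"hand":0.01},{"dx":0,"dy":0,"dz":0,"rx":0,"ry":0,"rz":-6,"hand":0.01},{"dx":0,"dy":0,"dz":0,"rx":0,"ry":0,"rz":-6,"hand":0.01},{"dx":0,"dy":0,"dz":0,"rx":0,"ry":0,"rz":-4,"hand":0.01},{"dx":0,"dy":0,"dz":0,"rx":0,"ry":0,"rz":-2.5,"hand":0.01},{"dx":0,"dy":0,"dz":0,"rx":0,"ry":0,"rz":0,"hand":0.01},{"dx":0,"dy":0,"dz":0,"rx":0,"ry":0,"rz":0,"hand":0.01},{"dx":0,"dy":0,"dz":0,"rx":0,"ry":0,"rz":0,"hand":0.01}]'
python3 look.py w11;python3 -c "
from meas import *
print(delta((.615,.039,.09)))"
```

```text
clock: 22.17
position: [0.615, 0.0407, 0.1545]
ee_rot: [-0.001, 0.928, 0.371, 0.0]
contact_force: [-0.0, -0.7, -2.8]
width: 0.0196
gripper_force: 44.7
clock: 23.0
position: [0.6122, 0.0382, 0.1557]
ee_rot: [-0.001, 0.777, 0.629, -0.001]
contact_force: [-0.7, 0.0, -3.4]
width: 0.0198
gripper_force: 44.7
(array([ 0.0308, -0.1523, -0.1438]), 'rz', np.float64(-0.0), 'yaw now', np.float64(-12.0), 'q6', np.float64(0.16)) [0.6267717  0.10703821 0.29911462]
(array([0.0014, 0.0025, 0.066 ]), 'rz', None, 'yaw now', np.float64(-12.0), 'q6', np.float64(0.16))
```

View pics/w11.png

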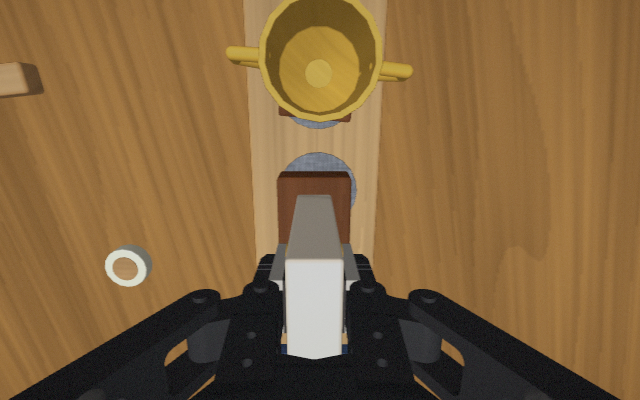

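Slab held: base far edge at row 171, columns 277–351. Pad c's visible arc has its top at (319,152) and its right edge at 357.

```bash
python3 -c "
from meas import *
d=load('w11');p=manip.get_state()['position']
print('base',edge(d,(314,171),p[2]-.0677,.032),'pad',edge(d,(319,152),.022,.034),'tcp',p)"
python3 -m pendant '[{"dx":0.001,"dy":0.0025,"dz":0,"rx":0,"ry":0,"rz":0,"hand":0.01},{"dx":0,"dy":0,"dz":0.012,"rx":0,"ry":0,"rz":0,"hand":0.01},{"dx":0,"dy":0,"dz":0.016,"rx":0,"ry":0,"rz":0,"hand":0.01},{"dx":0,"dy":0,"dz":0.014,"rx":0,"ry":0,"rz":0,"hand":0.01},{"dx":0,"dy":0,"dz":0.008,"rx":0,"ry":0,"rz":0,"hand":0.01},{"dx":0,"dy":0,"dz":0.004,"rx":0,"ry":0,"rz":0,"hand":0.01},{"dx":0,"dy":0,"dz":0,"rx":0,"ry":0,"rz":0,"hand":0.01},{"dx":0,"dy":0,"dz":0,"rx":0,"ry":0,"rz":0,"hand":0.01},{"dx":0,"dy":0,"dz":0,"rx":0,"ry":0,"rz":0,"hand":0.01}]'
```

```text
base [0.6117 0.0375 0.0883] pad [0.6161 0.0384 0.022 ] tcp [0.61236125 0.03812002 0.1559959 ]
clock: 23.8
position: [0.6161, 0.0384, 0.1037]
ee_rot: [0.001, 0.777, 0.629, 0.001]
contact_force: [0.1, 0.6, -3.1]
width: 0.0195
gripper_force: 44.6
```

```bash
python3 -m pendant '[{"dx":0.001,"dy":0,"dz":0.003,"rx":0,"ry":0,"rz":0,"hand":0.01},{"dx":0,"dy":0,"dz":0.004,"rx":0,"ry":0,"rz":0,"hand":0.01},{"dx":0,"dy":0,"dz":0.003,"rx":0,"ry":0,"rz":0,"hand":0.01},{"dx":0,"dy":0,"dz":0.001,"rx":0,"ry":0,"rz":0,"hand":0.01},{"dx":0,"dy":0,"dz":0.001,"rx":0,"ry":0,"rz":0,"hand":0.01},{"dx":0,"dy":0,"dz":0.001,"rx":0,"ry":0,"rz":0,"hand":0.01},{"dx":0,"dy":0,"dz":0,"rx":0,"ry":0,"rz":0,"hand":0.01},{"dx":0,"dy":0,"dz":0,"rx":0,"ry":0,"rz":0,"hand":0.01}]'
```

```text
clock: 24.47
position: [0.6156, 0.0394, 0.0899]
ee_rot: [0.0, 0.777, 0.629, 0.0]
contact_force: [0.1, -0.6, -3.4]
width: 0.0194
gripper_force: 44.8
```

```bash
python3 -m pendant '[{"dx":0,"dy":0,"dz":0.001,"rx":0,"ry":0,"rz":0,"hand":0.01},{"dx":0,"dy":0,"dz":0,"rx":0,"ry":0,"rz":0,"hand":0.01},{"dx":0,"dy":0,"dz":0.001,"rx":0,"ry":0,"rz":0,"hand":0.01},{"dx":0,"dy":0,"dz":0,"rx":0,"ry":0,"rz":0,"hand":0.01},{"dx":0,"dy":0,"dz":0,"rx":0,"ry":0,"rz":0,"hand":0.01}]'
```

```text
clock: 24.88
position: [0.6156, 0.0393, 0.0897]
ee_rot: [0.001, 0.777, 0.629, 0.0]
contact_force: [-3.4, -0.7, 8.3]
width: 0.0193
gripper_force: 46.3
```

```bash
python3 -m pendant '[{"dx":0,"dy":0,"dz":-0.0008,"rx":0,"ry":0,"rz":0,"hand":0.015},{"dx":0,"dy":0,"dz":0,"rx":0,"ry":0,"rz":0,"hand":0.024},{"dx":0,"dy":0,"dz":0,"rx":0,"ry":0,"rz":0,"hand":0.034},{"dx":0,"dy":0,"dz":0,"rx":0,"ry":0,"rz":0,"hand":0.044},{"dx":0,"dy":0,"dz":0,"rx":0,"ry":0,"rz":0,"hand":0.05},{"dx":0,"dy":0,"dz":0,"rx":0,"ry":0,"rz":0,"hand":0.05},{"dx":0,"dy":0,"dz":-0.01,"rx":0,"ry":0,"rz":0,"hand":0.05},{"dx":0,"dy":0,"dz":-0.03,"rx":0,"ry":0,"rz":0,"hand":0.05},{"dx":0,"dy":0,"dz":-0.04,"rx":0,"ry":0,"rz":0,"hand":0.05},{"dx":0,"dy":0,"dz":-0.04,"rx":0,"ry":0,"rz":0,"hand":0.085},{"dx":0,"dy":0,"dz":-0.04,"rx":0,"ry":0,"rz":0,"hand":0.085},{"dx":0,"dy":0,"dz":-0.03,"rx":0,"ry":0,"rz":0,"hand":0.085}]'
python3 -m pendant '[{"dx":0,"dy":0,"dz":0,"rx":0,"ry":0,"rz":0,"hand":0.085}]'
python3 -c "
from meas import *
print(delta((.4266,.2566,.25)))"
```

```text
clock: 25.88
position: [0.6161, 0.0394, 0.2833]
ee_rot: [0.002, 0.777, 0.629, 0.002]
contact_force: [0.2, 0.3, -0.1]
width: 0.0834
gripper_force: 0.0
clock: 25.97
position: [0.6189, 0.0393, 0.2876]
ee_rot: [0.005, 0.777, 0.629, 0.006]
contact_force: [1.2, -0.5, 0.4]
width: 0.0849
gripper_force: 0.0
(array([ 0.1726, -0.2338,  0.0344]), 'rz', None, 'yaw now', np.float64(-12.0), 'q6', np.float64(0.16))
```

I've used all 14 picture views, so from here I'll measure by mask only.

```bash
python3 -m pendant '[{"dx":0.01,"dy":-0.014,"dz":0,"rx":0,"ry":0,"rz":0,"hand":0.085},{"dx":0.019,"dy":-0.026,"dz":0,"rx":0,"ry":0,"rz":0,"hand":0.085},{"dx":0.019,"dy":-0.026,"dz":0,"rx":0,"ry":0,"rz":0,"hand":0.085},{"dx":0.019,"dy":-0.026,"dz":0,"rx":0,"ry":0,"rz":0,"hand":0.085},{"dx":0.019,"dy":-0.026,"dz":0,"rx":0,"ry":0,"rz":0,"hand":0.085},{"dx":0.019,"dy":-0.026,"dz":0,"rx":0,"ry":0,"rz":0,"hand":0.085},{"dx":0.019,"dy":-0.026,"dz":0,"rx":0,"ry":0,"rz":0,"hand":0.085},{"dx":0.019,"dy":-0.026,"dz":0.01,"rx":0,"ry":0,"rz":0,"hand":0.085},{"dx":0.019,"dy":-0.026,"dz":0.015,"rx":0,"ry":0,"rz":0,"hand":0.085},{"dx":0.01,"dy":-0.012,"dz":0.01,"rx":0,"ry":0,"rz":0,"hand":0.085},{"dx":0,"dy":0,"dz":0,"rx":0,"ry":0,"rz":0,"hand":0.085},{"dx":0,"dy":0,"dz":0,"rx":0,"ry":0,"rz":0,"hand":0.085}]'
python3 look.py w12;python3 -c "
from meas import *
d=load('w12')
brass(d,.085,lo=(20,100,40)); brass(d,.085,lo=(22,150,60))
hsv=cv2.cvtColor(d['frame'],cv2.COLOR_RGB2HSV)
# dark wooden base
m=cv2.inRange(hsv,(0,90,30),(13,255,125))
for c in blobs(m,150,9000):print('dark',cv2.boundingRect(c),cv2.contourArea(c))
print('expected rim',proj(d,(.4266,.2566,.085)),'base',proj(d,(.4266,.2566,.018)))
print(delta((.4266,.2566,.047)))"
```

```text
clock: 26.97
position: [0.4205, 0.2564, 0.2426]
ee_rot: [-0.0, 0.776, 0.63, -0.001]
contact_force: [0.5, -0.1, 0.5]
width: 0.0849
gripper_force: 0.0
(array([-0.1428,  0.0794, -0.0566]), 'rz', np.float64(0.1), 'yaw now', np.float64(-11.9), 'q6', np.float64(0.61)) [0.43489059 0.32548271 0.3858378 ]
brass (510, 238, 130, 100) ctr [0.6599 0.0992] r 0.0849 bbox [0.5958 0.0299] [0.7253 0.1635]
brass (521, 158, 119, 71) ctr [0.6656 0.1934] r 0.0677 bbox [0.6091 0.1519] [0.719  0.2405]
brass (299, 158, 41, 44) ctr [0.4258 0.2612] r 0.021 bbox [0.4068 0.2403] [0.4442 0.2821]
dark (487, 287, 47, 26) 724.5
dark (488, 221, 67, 54) 1652.5
dark (298, 147, 41, 28) 377.5
dark (498, 145, 61, 53) 1353.5
expected rim [[320.91285497 184.49719876]] base [[319.82394642 171.16114835]]
(array([0.0017, 0.0046, 0.1963]), 'rz', None, 'yaw now', np.float64(-11.9), 'q6', np.float64(0.61))
```

```bash
python3 -c "
from meas import *
d=load('w12')
print(cast(d,(319.5,182),.085),edge(d,(318.5,147),0,.024))
print(delta((.4257,.2585,.047)))"
```

```text
[[0.42578445 0.25919968 0.085     ]] [0.4254 0.2578 0.    ]
(array([0.0034, 0.0033, 0.1963]), 'rz', None, 'yaw now', np.float64(-11.9), 'q6', np.float64(0.61))
```

```bash
python3 -m pendant '[{"dx":0.0034,"dy":0.0033,"dz":0,"rx":0,"ry":0,"rz":0,"hand":0.085},{"dx":0,"dy":0,"dz":0.02,"rx":0,"ry":0,"rz":0,"hand":0.085},{"dx":0,"dy":0,"dz":0.035,"rx":0,"ry":0,"rz":0,"hand":0.085},{"dx":0,"dy":0,"dz":0.035,"rx":0,"ry":0,"rz":0,"hand":0.085},{"dx":0,"dy":0,"dz":0.035,"rx":0,"ry":0,"rz":0,"hand":0.085},{"dx":0,"dy":0,"dz":0.035,"rx":0,"ry":0,"rz":0,"hand":0.085},{"dx":0,"dy":0,"dz":0.025,"rx":0,"ry":0,"rz":0,"hand":0.085},{"dx":0,"dy":0,"dz":0.01,"rx":0,"ry":0,"rz":0,"hand":0.085},{"dx":0,"dy":0,"dz":0,"rx":0,"ry":0,"rz":0,"hand":0.085},{"dx":0,"dy":0,"dz":0,"rx":0,"ry":0,"rz":0,"hand":0.075}]'
python3 -m pendant '[{"dx":0,"dy":0,"dz":0,"rx":0,"ry":0,"rz":0,"hand":0.06},{"dx":0,"dy":0,"dz":0,"rx":0,"ry":0,"rz":0,"hand":0.05},{"dx":0,"dy":0,"dz":0,"rx":0,"ry":0,"rz":0,"hand":0.042},{"dx":0,"dy":0,"dz":0,"rx":0,"ry":0,"rz":0,"hand":0.036},{"dx":0,"dy":0,"dz":0,"rx":0,"ry":0,"rz":0,"hand":0.03},{"dx":0,"dy":0,"dz":0,"rx":0,"ry":0,"rz":0,"hand":0.03},{"dx":0,"dy":0,"dz":0,"rx":0,"ry":0,"rz":0,"hand":0.03},{"dx":0,"dy":0,"dz":0,"rx":0,"ry":0,"rz":0,"hand":0.03}]' 40
python3 -c "
from h import *
print(delta((.5896,-.0503,.25)))"
```

```text
clock: 27.85
position: [0.4275, 0.2584, 0.0484]
ee_rot: [0.0, 0.778, 0.629, -0.0]
contact_force: [-0.3, -0.5, -0.4]
width: 0.0758
gripper_force: 0.0
clock: 28.52
position: [0.4269, 0.2593, 0.05]
ee_rot: [0.0, 0.777, 0.63, 0.001]
contact_force: [-0.3, -0.3, 5.3]
width: 0.036
gripper_force: 39.3
(array([-0.2689,  0.2238, -0.1999]), 'rz', None, 'yaw now', np.float64(-12.0), 'q6', np.float64(0.62))
```

```bash
python3 -m pendant '[{"dx":0,"dy":0,"dz":-0.01,"rx":0,"ry":0,"rz":0,"hand":0.03},{"dx":0,"dy":0,"dz":-0.025,"rx":0,"ry":0,"rz":0,"hand":0.03},{"dx":0,"dy":0,"dz":-0.035,"rx":0,"ry":0,"rz":0,"hand":0.03},{"dx":0,"dy":0,"dz":-0.035,"rx":0,"ry":0,"rz":0,"hand":0.03},{"dx":0,"dy":0,"dz":-0.03,"rx":0,"ry":0,"rz":0,"hand":0.03},{"dx":0,"dy":0,"dz":-0.015,"rx":0,"ry":0,"rz":0,"hand":0.03},{"dx":-0.01,"dy":0.008,"dz":0,"rx":0,"ry":0,"rz":0,"hand":0.03},{"dx":-0.02,"dy":0.017,"dz":0,"rx":0,"ry":0,"rz":0,"hand":0.03},{"dx":-0.028,"dy":0.023,"dz":0,"rx":0,"ry":0,"rz":0,"hand":0.03},{"dx":-0.028,"dy":0.023,"dz":0,"rx":0,"ry":0,"rz":0,"hand":0.03},{"dx":-0.028,"dy":0.023,"dz":0,"rx":0,"ry":0,"rz":0,"hand":0.03},{"dx":-0.028,"dy":0.023,"dz":0,"rx":0,"ry":0,"rz":0,"hand":0.03}]'
python3 -m pendant '[{"dx":-0.028,"dy":0.023,"dz":0,"rx":0,"ry":0,"rz":0,"hand":0.03},{"dx":-0.028,"dy":0.023,"dz":0,"rx":0,"ry":0,"rz":0,"hand":0.03},{"dx":-0.028,"dy":0.023,"dz":0,"rx":0,"ry":0,"rz":0,"hand":0.03},{"dx":-0.02,"dy":0.017,"dz":0,"rx":0,"ry":0,"rz":0,"hand":0.03},{"dx":-0.014,"dy":0.012,"dz":0,"rx":0,"ry":0,"rz":0,"hand":0.03},{"dx":-0.008,"dy":0.007,"dz":0,"rx":0,"ry":0,"rz":0,"hand":0.03},{"dx":0,"dy":0,"dz":0,"rx":0,"ry":0,"rz":0,"hand":0.03},{"dx":0,"dy":0,"dz":0,"rx":0,"ry":0,"rz":0,"hand":0.03},{"dx":0,"dy":0,"dz":0,"rx":0,"ry":0,"rz":0,"hand":0.03}]'
python3 look.py w13;python3 -c "
from meas import *
d=load('w13');pads(d,400)
print(delta((.5896,-.0503,.09)))
hsv=cv2.cvtColor(d['frame'],cv2.COLOR_RGB2HSV)
m=cv2.inRange(hsv,(0,90,30),(13,255,125));p=manip.get_state()['position']
for c in blobs(m,150,9000):
  x,y,w,h=cv2.boundingRect(c);print('dark',(x,y,w,h),cv2.contourArea(c),'as base',edge(d,(x+w/2-.5,y),p[2]-.05,.024),edge(d,(x+w/2-.5,y),.022,.0))
print(p)"
```

```text
clock: 29.52
position: [0.5113, 0.0943, 0.199]
ee_rot: [0.0, 0.777, 0.63, 0.0]
contact_force: [0.3, 0.0, -1.1]
width: 0.0364
gripper_force: 40.4
clock: 30.27
position: [0.5868, -0.048, 0.1986]
ee_rot: [-0.001, 0.777, 0.63, -0.0]
contact_force: [0.6, -0.3, -2.4]
width: 0.0361
gripper_force: 40.4
(array([ 0.1206, -0.1449, -0.1012]), 'rz', np.float64(0.1), 'yaw now', np.float64(-11.9), 'q6', np.float64(0.01)) [0.60113303 0.02068097 0.34199431]
pad? (318, 176) ctr [ 0.592  -0.0432] axes [0.0486 0.0697]
(array([-0.0019,  0.0033,  0.1086]), 'rz', None, 'yaw now', np.float64(-11.9), 'q6', np.float64(0.01))
dark (272, 191, 81, 60) 2174.0 as base [ 0.585  -0.0494  0.1486] [ 0.5826 -0.0564  0.022 ]
dark (301, 42, 52, 80) 1305.5 as base [0.6095 0.0292 0.1486] [0.6232 0.0736 0.022 ]
dark (291, 0, 66, 12) 442.0 as base [0.6118 0.049  0.1486] [0.6271 0.1064 0.022 ]
[ 0.58682075 -0.04785457  0.19863787]
```

```bash
python3 -m pendant '[{"dx":0,"dy":0.003,"dz":0,"rx":0,"ry":0,"rz":0,"hand":0.03},{"dx":0,"dy":0,"dz":0.012,"rx":0,"ry":0,"rz":0,"hand":0.03},{"dx":0,"dy":0,"dz":0.025,"rx":0,"ry":0,"rz":0,"hand":0.03},{"dx":0,"dy":0,"dz":0.025,"rx":0,"ry":0,"rz":0,"hand":0.03},{"dx":0,"dy":0,"dz":0.025,"rx":0,"ry":0,"rz":0,"hand":0.03},{"dx":0,"dy":0,"dz":0.012,"rx":0,"ry":0,"rz":0,"hand":0.03},{"dx":0,"dy":0,"dz":0.006,"rx":0,"ry":0,"rz":0,"hand":0.03},{"dx":0,"dy":0,"dz":0,"rx":0,"ry":0,"rz":0,"hand":0.03},{"dx":0,"dy":0,"dz":0,"rx":0,"ry":0,"rz":0,"hand":0.03},{"dx":0,"dy":0,"dz":0,"rx":0,"ry":0,"rz":0,"hand":0.03}]'
python3 look.py w14;python3 -c "
from meas import *
d=load('w14');pads(d,400)
print(delta((.5911,-.0492,.072)))
hsv=cv2.cvtColor(d['frame'],cv2.COLOR_RGB2HSV)
m=cv2.inRange(hsv,(0,90,30),(13,255,125));p=manip.get_state()['position']
for c in blobs(m,150,9000)[:1]:
  x,y,w,h=cv2.boundingRect(c);print('dark',(x,y,w,h),'base',edge(d,(x+w/2-.5,y),p[2]-.05,.024))
m=cv2.inRange(hsv,(90,8,70),(140,70,190));m[:,:240]=0;m[:,400:]=0;m[230:]=0;m[:110]=0;m=cv2.morphologyEx(m,cv2.MORPH_OPEN,np.ones((3,3)))
for c in blobs(m,100,9000):
  b=cv2.boundingRect(c);print('grey',b)
  P=cast(d,c[:,0],.022)[:,:2];R0=[.034,.033];h=P[np.argsort(-(P@[.208,.978]))[:1]];print('far pt ctr',h-.033*np.array([.208,.978]),'x span',(P@[.978,-.208]).min(),(P@[.978,-.208]).max(),'want mid',np.dot([.5896,-.0503],[.978,-.208]))"
```

```text
clock: 31.15
position: [0.5918, -0.0499, 0.095]
ee_rot: [0.001, 0.777, 0.63, 0.001]
contact_force: [-0.1, -0.5, -1.3]
width: 0.036
gripper_force: 40.5
(array([ 0.1215, -0.1496, -0.2054]), 'rz', np.float64(0.0), 'yaw now', np.float64(-12.0), 'q6', np.float64(0.01)) [0.60562387 0.01902704 0.23836321]
pad? (312, 198) ctr [ 0.5897 -0.0506] axes [0.0615 0.0627]
pad? (369, 71) ctr [0.6432 0.0331] axes [0.0069 0.0335]
pad? (275, 70) ctr [0.5876 0.045 ] axes [0.0094 0.0418]
(array([ 0.0006, -0.0009,  0.0231]), 'rz', None, 'yaw now', np.float64(-12.0), 'q6', np.float64(0.01))
dark (332, 334, 38, 16) base [ 0.5951 -0.1556  0.0451]
grey (264, 168, 96, 62)
far pt ctr [[ 0.59285109 -0.05094955]] x span 0.5545605573785101 0.6201892423061554 want mid 0.5870912
```

```bash
python3 -m pendant '[{"dx":0.0005,"dy":-0.0007,"dz":0.003,"rx":0,"ry":0,"rz":0,"hand":0.03},{"dx":0,"dy":0,"dz":0.006,"rx":0,"ry":0,"rz":0,"hand":0.03},{"dx":0,"dy":0,"dz":0.006,"rx":0,"ry":0,"rz":0,"hand":0.03},{"dx":0,"dy":0,"dz":0.004,"rx":0,"ry":0,"rz":0,"hand":0.03},{"dx":0,"dy":0,"dz":0.002,"rx":0,"ry":0,"rz":0,"hand":0.03},{"dx":0,"dy":0,"dz":0.001,"rx":0,"ry":0,"rz":0,"hand":0.03},{"dx":0,"dy":0,"dz":0.001,"rx":0,"ry":0,"rz":0,"hand":0.03},{"dx":0,"dy":0,"dz":0,"rx":0,"ry":0,"rz":0,"hand":0.03},{"dx":0,"dy":0,"dz":0,"rx":0,"ry":0,"rz":0,"hand":0.03}]'
```

```text
clock: 31.95
position: [0.5895, -0.0493, 0.0721]
ee_rot: [-0.0, 0.777, 0.629, -0.0]
contact_force: [-3.4, 0.9, 8.9]
width: 0.0364
gripper_force: 41.1
```

```bash
python3 -m pendant '[{"dx":0,"dy":0,"dz":-0.003,"rx":0,"ry":0,"rz":0,"hand":0.03},{"dx":0,"dy":0.0015,"dz":0,"rx":0,"ry":0,"rz":0,"hand":0.03},{"dx":0,"dy":0,"dz":0,"rx":0,"ry":0,"rz":0,"hand":0.03},{"dx":0,"dy":0,"dz":0.001,"rx":0,"ry":0,"rz":0,"hand":0.03},{"dx":0,"dy":0,"dz":0.001,"rx":0,"ry":0,"rz":0,"hand":0.03},{"dx":0,"dy":0,"dz":0,"rx":0,"ry":0,"rz":0,"hand":0.03},{"dx":0,"dy":0,"dz":0,"rx":0,"ry":0,"rz":0,"hand":0.03}]'
```

```text
clock: 32.53
position: [0.5918, -0.0497, 0.0721]
ee_rot: [0.0, 0.777, 0.629, 0.0]
contact_force: [-1.9, 0.9, 5.4]
width: 0.0362
gripper_force: 40.8
```

Goblet axis is now at about (.590,−.051). Release, rise and check all four numerically.

```bash
python3 -m pendant '[{"dx":0,"dy":0,"dz":0,"rx":0,"ry":0,"rz":0,"hand":0.034},{"dx":0,"dy":0,"dz":0,"rx":0,"ry":0,"rz":0,"hand":0.042},{"dx":0,"dy":0,"dz":0,"rx":0,"ry":0,"rz":0,"hand":0.052},{"dx":0,"dy":0,"dz":0,"rx":0,"ry":0,"rz":0,"hand":0.06},{"dx":0,"dy":0,"dz":0,"rx":0,"ry":0,"rz":0,"hand":0.065},{"dx":0,"dy":0,"dz":0,"rx":0,"ry":0,"rz":0,"hand":0.065},{"dx":0,"dy":0,"dz":-0.01,"rx":0,"ry":0,"rz":0,"hand":0.065},{"dx":0,"dy":0,"dz":-0.03,"rx":0,"ry":0,"rz":0,"hand":0.065},{"dx":0,"dy":0,"dz":-0.035,"rx":0,"ry":0,"rz":0,"hand":0.065},{"dx":0,"dy":0,"dz":-0.035,"rx":0,"ry":0,"rz":0,"hand":0.065},{"dx":0,"dy":0,"dz":-0.035,"rx":0,"ry":0,"rz":0,"hand":0.065},{"dx":0,"dy":0,"dz":-0.035,"rx":0,"ry":0,"rz":0,"hand":0.065}]'
python3 -m pendant '[{"dx":-0.02,"dy":-0.03,"dz":-0.02,"rx":0,"ry":0,"rz":0,"hand":0.065},{"dx":-0.02,"dy":-0.035,"dz":0,"rx":0,"ry":0,"rz":0,"hand":0.065},{"dx":-0.02,"dy":-0.035,"dz":0,"rx":0,"ry":0,"rz":0,"hand":0.065},{"dx":-0.02,"dy":-0.035,"dz":0,"rx":0,"ry":0,"rz":0,"hand":0.065},{"dx":-0.02,"dy":-0.035,"dz":0,"rx":0,"ry":0,"rz":0,"hand":0.065},{"dx":-0.02,"dy":-0.035,"dz":0,"rx":0,"ry":0,"rz":0,"hand":0.065},{"dx":-0.02,"dy":-0.02,"dz":0,"rx":0,"ry":0,"rz":0,"hand":0.065},{"dx":0,"dy":0,"dz":0,"rx":0,"ry":0,"rz":0,"hand":0.065},{"dx":0,"dy":0,"dz":0,"rx":0,"ry":0,"rz":0,"hand":0.065}]'
python3 -c "
from h import *
P=dict(column=(.646,.2132,.166),cup=(.6334,.124,.157),slab=(.615,.039,.132),goblet=(.5897,-.0505,.107))
for n in('top','scene'):
  d=cam(n);hsv=cv2.cvtColor(d['frame'],cv2.COLOR_RGB2HSV)
  m=cv2.inRange(hsv,(20,110,60),(38,255,255));w=cv2.inRange(hsv,(0,0,175),(180,40,255));dk=cv2.inRange(hsv,(0,80,20),(13,255,120))
  for k,v in P.items():
    t=proj(d,v)[0];b=proj(d,(v[0],v[1],.03))[0];print(n,k,'expected top',t.round(0),'base',b.round(0))
    for lab,mm,c0,rr in(('top',w if k=='slab' else m,t,28),('base',dk,b,22)):
      k0=np.zeros_like(mm);cv2.circle(k0,tuple(int(i) for i in c0),rr,255,-1)
      for c in blobs(mm&k0,40,3000):
        x,y,ww,h=cv2.boundingRect(c);print('   ',lab,'box ctr',(x+ww/2,y+h/2),'size',(ww,h))
"
```

```text
clock: 33.53
position: [0.5912, -0.0496, 0.2542]
ee_rot: [0.0, 0.777, 0.629, 0.0]
contact_force: [1.1, 0.4, -0.7]
width: 0.0649
gripper_force: 0.0
clock: 34.28
position: [0.3418, -0.1403, 0.2726]
ee_rot: [0.001, 0.778, 0.628, 0.001]
contact_force: [-0.1, -1.0, -0.5]
width: 0.065
gripper_force: 0.0
top column expected top [252. 139.] base [263. 155.]
    top box ctr (257.5, 146.0) size (23, 28)
    base box ctr (263.5, 154.5) size (21, 21)
top cup expected top [291. 146.] base [296. 160.]
    top box ctr (292.0, 149.0) size (22, 34)
    base box ctr (299.0, 161.5) size (20, 21)
top slab expected top [328. 157.] base [328. 167.]
    top box ctr (329.5, 157.0) size (19, 12)
    base box ctr (329.5, 169.0) size (27, 18)
top goblet expected top [365. 171.] base [362. 177.]
    top box ctr (366.0, 172.5) size (16, 19)
    base box ctr (363.0, 178.5) size (18, 15)
scene column expected top [413. 206.] base [403. 265.]
    top box ctr (414.5, 202.5) size (17, 13)
    base box ctr (403.5, 267.5) size (31, 23)
scene cup expected top [360. 200.] base [356. 254.]
    top box ctr (360.5, 201.0) size (29, 18)
    base box ctr (356.0, 256.5) size (36, 29)
scene slab expected top [313. 200.] base [314. 243.]
    top box ctr (313.0, 197.5) size (26, 19)
    base box ctr (313.5, 247.0) size (37, 20)
scene goblet expected top [271. 198.] base [273. 229.]
    base box ctr (273.5, 233.5) size (23, 13)
```

All four trophies are upright and within 1–2 px of the expected centres in both views, and the arm is clear.

```bash
python3 -c "
from rig import manip
print(manip.sign_off())"
```

```text
the job is handed in; nothing more can be done
None
```

The job is handed in at about 34 s: starting next to the photo, the column, cup, slab and goblet stand upright on pads a to d, each within about 2 mm of centre; the last check was by masks in two views, as the picture allowance was used up.

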